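# Set the casting flasks over their wax trees

## Task

Get the wax trees ready for investing: gently lower each of the four steel casting flasks over a wax tree so that it stands flat on the floor of that tree's rubber base, inside the lip. Every flask goes on the base whose lip fits its diameter, and of the two flasks of equal width the taller goes over the taller tree. Leave the brass can standing where it is.

Things in the scene. Friction and masses are not known exactly. Their poses are not given: they have to be found in the camera images.
- flask_large: casting flask 'large': plain grey stainless steel tube, open at both ends, standing upright; outside diameter 56, height 78, wall 2.5 mm. Origin: centre of its lower end, z up along the tube. Loose, under 0.45 kg; can be gripped across the outside from above, near the top.
- base_large: black rubber sprue base 'large' with a green wax tree standing on it. A round cup: flat inside floor (where the flask stands) 6 mm above the origin, straight lip of inside diameter 63 up to 11 mm, then flared outward to inside diameter about 72 at its top edge, 17 mm above the origin; outside diameter at the top 80. The wax tree rises in the middle to 66 mm above the origin and is 30 mm across. Origin: centre of its underside, z up. Loose, about 0.2 kg.
- flask_tall: casting flask 'tall': plain grey stainless steel tube, open at both ends, standing upright; outside diameter 46, height 84, wall 2.5 mm. Origin: centre of its lower end, z up along the tube. Loose, under 0.45 kg; can be gripped across the outside from above, near the top.
- base_tall: black rubber sprue base 'tall' with a green wax tree standing on it. A round cup: flat inside floor (where the flask stands) 6 mm above the origin, straight lip of inside diameter 53 up to 11 mm, then flared outward to inside diameter about 62 at its top edge, 17 mm above the origin; outside diameter at the top 70. The wax tree rises in the middle to 74 mm above the origin and is 22 mm across. Origin: centre of its underside, z up. Loose, about 0.2 kg.
- flask_short: casting flask 'short': plain grey stainless steel tube, open at both ends, standing upright; outside diameter 46, height 60, wall 2.5 mm. Origin: centre of its lower end, z up along the tube. Loose, under 0.45 kg; can be gripped across the outside from above, near the top.
- base_short: black rubber sprue base 'short' with a green wax tree standing on it. A round cup: flat inside floor (where the flask stands) 6 mm above the origin, straight lip of inside diameter 53 up to 11 mm, then flared outward to inside diameter about 62 at its top edge, 17 mm above the origin; outside diameter at the top 70. The wax tree rises in the middle to 48 mm above the origin and is 22 mm across. Origin: centre of its underside, z up. Loose, about 0.2 kg.
- flask_small: casting flask 'small': plain grey stainless steel tube, open at both ends, standing upright; outside diameter 36, height 62, wall 2.5 mm. Origin: centre of its lower end, z up along the tube. Loose, under 0.45 kg; can be gripped across the outside from above, near the top.
- base_small: black rubber sprue base 'small' with a green wax tree standing on it. A round cup: flat inside floor (where the flask stands) 6 mm above the origin, straight lip of inside diameter 43 up to 11 mm, then flared outward to inside diameter about 52 at its top edge, 17 mm above the origin; outside diameter at the top 60. The wax tree rises in the middle to 50 mm above the origin and is 16 mm across. Origin: centre of its underside, z up. Loose, about 0.2 kg.
- brass_can: bystander: yellowish brass tube pot with a bottom, diameter 36, height 64 mm, standing upright among the flasks and bases; it is no flask. Origin: centre of its underside. Loose, 0.09 kg, easily knocked over.
- lamp_tip (a point): fixed obstacle: nearest lower corner of the grey tube lamp's shade, 205 mm above the bench; the shade, 100 mm wide in y, runs up and back from here. All flasks and bases stand to its right (smaller y). Coming from the left, pass in front of it: wrist and gripper at smaller x. Lamp and magnifier arms also hang over the back of the bench (x above about 0.62): do not swing out there.

How it is judged (in metres and radians):
At the end, for the whole second after the job is handed in: Each flask stands on the base of its own name: within 7 mm of the base's centre, lower end within 2.5 mm of the inside floor, upright within 0.06 rad, base flat on the bench, all released and at rest. The brass can stands upright within 30 mm of its start (horizontal distance between flask_large and base_large below 0.007 m and z of flask_large in the frame of base_large below 0.0085 m and angle between each of flask_large, flask_tall, flask_short, flask_small's own z axis and vertical below 0.06 rad and angle between each of base_large, base_tall, base_short, base_small's own z axis and vertical below 0.05 rad and height (world z) of each of base_large, base_tall, base_short, base_small below 0.004 m and linear speed of each of flask_large, base_large, flask_tall, base_tall, flask_short, base_short, flask_small, base_small below 0.02 m/s and horizontal distance between flask_tall and base_tall below 0.007 m and z of flask_tall in the frame of base_tall below 0.0085 m and horizontal distance between flask_short and base_short below 0.007 m and z of flask_short in the frame of base_short below 0.0085 m and horizontal distance between flask_small and base_small below 0.007 m and z of flask_small in the frame of base_small below 0.0085 m and angle between brass_can's own z axis and vertical below 0.1 rad and distance of brass_can from where it was at the start of the episode below 0.03 m); the robot touches nothing.
It fails at once if the brass can is knocked over (angle between brass_can's own z axis and vertical above 0.6 rad).
It fails at once if a flask is dropped or rammed onto a wax tree or base (contact force over 60 N) (contact force between any of flask_large, flask_tall, flask_short, flask_small and base_large above 60 N or contact force between any of flask_large, flask_tall, flask_short, flask_small and base_tall above 60 N or contact force between any of flask_large, flask_tall, flask_short, flask_small and base_short above 60 N or contact force between any of flask_large, flask_tall, flask_short, flask_small and base_small above 60 N).
It also fails if it takes over 102 s, if anything falls off the work surface, if the arm or the gripper's body presses on something with over 40 N, if the wrist force passes 120 N, or if a joint passes its speed limit or range.

## Robot

A 6-joint arm with a two-finger parallel gripper is mounted at the origin on a cart in front of the work surface, level with it; the furniture and walls round the work are solid. World frame = base frame: x ahead of the robot, y to its left, z up, the work surface at z = 0. Lengths are in mm, angles in rad, forces in N, time in s.
With the tool pointing down it reaches from about 275 to 750 mm from the base axis. Payload 10.2 kg.
Tool frame: the origin (TCP) lies at the very end of the fingers, on their centre line; the grasp point (between the pads) lies 19 mm behind it (ctrl.pinch_z is the distance from the TCP to the grasp point, in mm); y points along the fingers, z is the direction in which the jaws open and shut, and the axes are right-handed (so a half turn about y gives the same grasp; the last joint's range is limited). The gripper opens to 85 mm and grips with 20 to 120 N. Pads are 22 mm wide; open, the fingers measure 114 mm over their backs; the gripper's body (76 mm by 85 mm) begins 54 mm behind the grasp point. The pads swing forward as they close: fully open they stand 13 mm farther back than shut.
Start: joints at [-1.376, 0.313, 1.498, -0, 1.331, -0.223], TCP at [213.007, -479.853, 192.194] pointing down, gripper open.
Joint ranges: [-2.94, 2.94], [-0.97, 2.17], [0.19, 2.56], [-1.23, 4.37], [0.02, 3.11], [-2.88, 2.88]. Speed limits (rad/s): [2.39, 2.39, 3.01, 3.14, 3.14, 3.14].

## Interface

Orientations are given as a unit quaternion [w, x, y, z].
In Python, from rig import sense, eyes, ctrl gives the robot as it stands. The module is installed in compiled form; this text tells all that it offers.
- The arm moves only by the shell command python3 -m handwheel 'ROWS' [FORCE]. ROWS is JSON, a list of rows, each an object of numbers: "grip": the finger opening in mm, from 0 to 85.4; "tx", "ty", "tz": the shift along the tool's x, y, z in mm; "wx", "wy", "wz": the turn, a rotation vector about the tool's x, y, z in rad. In form: [{"grip": .., "tx": .., "ty": .., "tz": .., "wx": .., "wy": .., "wz": ..}, ...]. A call has 1 to 10 rows; each row shifts and turns the commanded pose from where the row before left it, along the tool's axes as they then stand; what a row does not reach is not made up. A row lasts 1/12 s, in which the tool goes at most 41.7 mm and 7.16 degrees, less where a joint would pass 70% of its speed; a pose out of reach is approached as far as the arm can. A call is refused whole if a number of a shift passes 41.7 or a number of a turn 0.125, either way. A call with a gripper value outside its range is refused whole. The fingers move at their own pace and stop on an object; FORCE is the grip in N (left out, the last holds). Time passes only in rows, so rows that do not move let the fingers close. It gives the time, the measured TCP pose, the force and the opening at its end, in the units of the state.
- sense(): the state, without advancing time (a new reading comes with each control period).
- eyes.capture(name): name is "side" or "top" or "wrist"; returns a dict with "pixels" (480x640x3 uint8, red, green, blue), "mtx" (3x3 intrinsics, pixels), "R" (3x3) and "t" (3): a world point X has camera coordinates R X + t. Camera axes: x right, y down, z forward; pixel columns grow to the right and rows downward; lengths in mm; the calibration is good to about 2 mm. A picture is of the moment at which its call begins. There is no depth.
- ctrl.finish_job(): hands the job in, once; it reports no verdict.
The state is a dict: "time_s": time; "joints": joint angles; "dq": joint speeds; "tau": joint torques, N m; "eef_pos": TCP position; "ee_rot": TCP orientation; "force": force on the tool from outside, world axes, zero at the start; "wrist_torque": the same for the moment, N m; "grip_width": opening from 0.0 (shut) to 1.0 (fully open).
Only numpy, scipy, OpenCV 4.12 (cv2) and the standard library are available. Lean on these libraries where they do the work, as an engineer would, in place of code of your own. Each camera call takes 0.05 s, during which the arm holds its last target.

## Working session

There is one attempt and no reset: what is moved stays moved. The work goes in short steps, Python scripts to look and compute and a shell command to move; the robot and the scene stay as the last step left them, time stands still between calls to the robot, and variables do not carry over. Pictures are saved under pics/ and viewed, and the job is handed in when it is done.

```bash
mkdir -p pics; ls
python3 - <<'E'
from rig import sense, eyes, ctrl
import cv2
s=sense(); print(s); print(ctrl.pinch_z)
for n in ("side","top","wrist"):
    c=eyes.capture(n); cv2.imwrite(f"pics/{n}0.png",c["pixels"][:,:,::-1]); print(n,c["mtx"],c["R"],c["t"])
E
```

```text
pics
{'time_s': 0.0, 'joints': array([-1.37638760e+00,  3.13470361e-01,  1.49845737e+00,  3.27167018e-05,
        1.33099699e+00, -2.23402889e-01]), 'dq': array([-6.09493089e-04,  1.50798679e-03,  1.12193207e-03, -8.99897589e-05,
       -1.17279028e-03, -1.14020320e-03]), 'tau': array([ 7.11799839e-04, -4.12273872e+01, -2.59737754e+01, -1.23348327e-04,
        4.18651354e-03, -2.18665043e-06]), 'eef_pos': array([ 212.95912587, -479.52672282,  191.61705886]), 'ee_rot': array([ 0.14666194, -0.14662582,  0.69220433, -0.69126284]), 'force': array([ 0.40093919, -0.78983156, -0.91533201]), 'wrist_torque': array([-0.04119949, -0.00052035,  0.00320091]), 'grip_width': 1.003130762331356}
18.700000000000003
side [[556.67737388   0.         315.67675892]
 [  0.         556.67737388 237.86719209]
 [  0.           0.           1.        ]] [[ 0.90508888 -0.42505128  0.01206358]
 [-0.15516895 -0.35655894 -0.92129708]
 [ 0.39589988  0.83198385 -0.38867229]] [-499.70934104  143.18566127 1079.83557797]
top [[477.52769259   0.         316.18663183]
 [  0.         477.52769259 232.81658051]
 [  0.           0.           1.        ]] [[ 0.02024641 -0.99895999  0.04085366]
 [-0.99374467 -0.02459569 -0.10893384]
 [ 0.10982537 -0.03839259 -0.99320914]] [-188.87542557  463.90373265  926.47110812]
wrist [[340.52440602   0.         318.34761727]
 [  0.         340.52440602 235.57957751]
 [  0.           0.           1.        ]] [[ 0.40499986 -0.91431438 -0.00208066]
 [-0.87130749 -0.38663749  0.30221634]
 [-0.27712521 -0.12058468 -0.95323709]] [-523.20238686  -38.06466189  380.3028535 ]
```

View pics/top0.png

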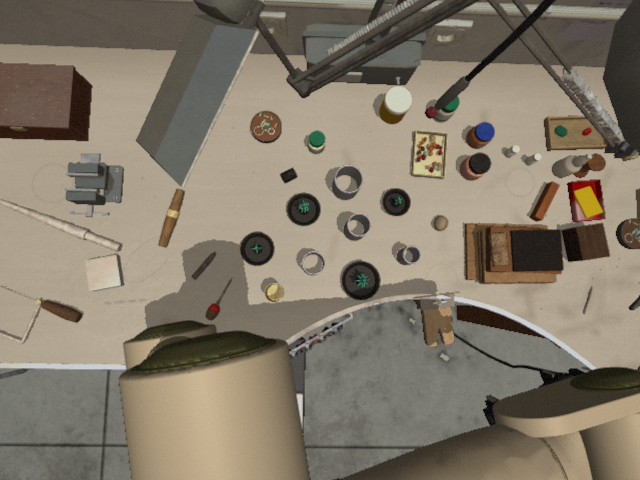

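View pics/side0.png

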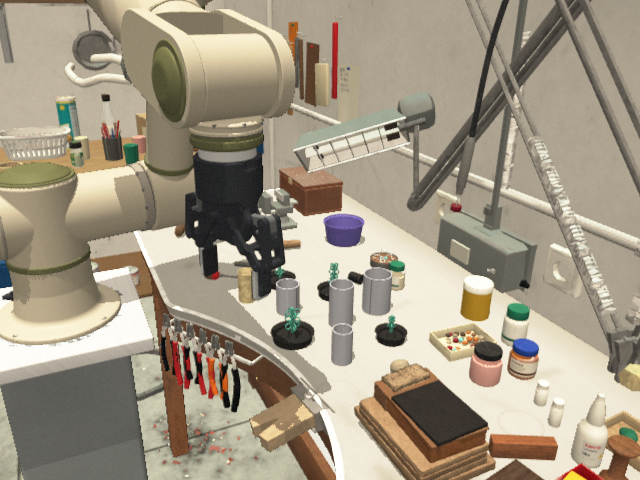

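View pics/wrist0.png

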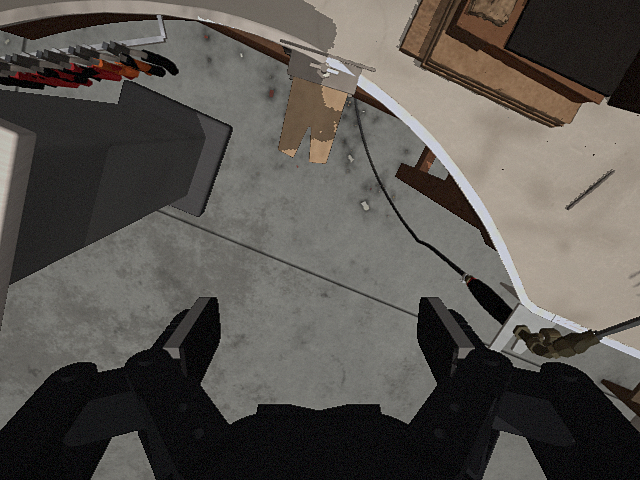

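Run:
```python
import cv2
im=cv2.imread("pics/top0.png"); c=im[155:310,230:430]; cv2.imwrite("pics/topz.png",cv2.resize(c,None,fx=4,fy=3.85,interpolation=cv2.INTER_CUBIC))
im=cv2.imread("pics/side0.png"); c=im[240:390,210:430]; cv2.imwrite("pics/sidez.png",cv2.resize(c,None,fx=3.6,fy=3.6,interpolation=cv2.INTER_CUBIC))
```

```text
(no output)
```

View pics/topz.png

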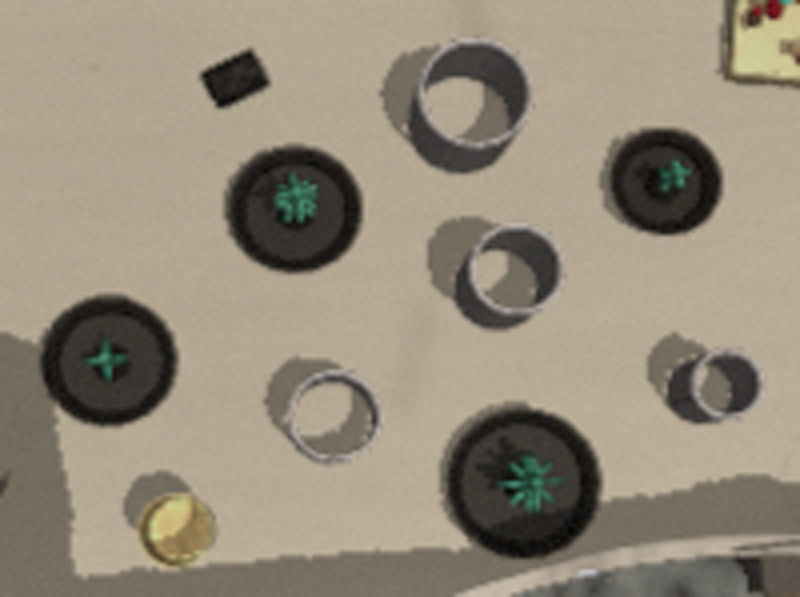

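View pics/sidez.png

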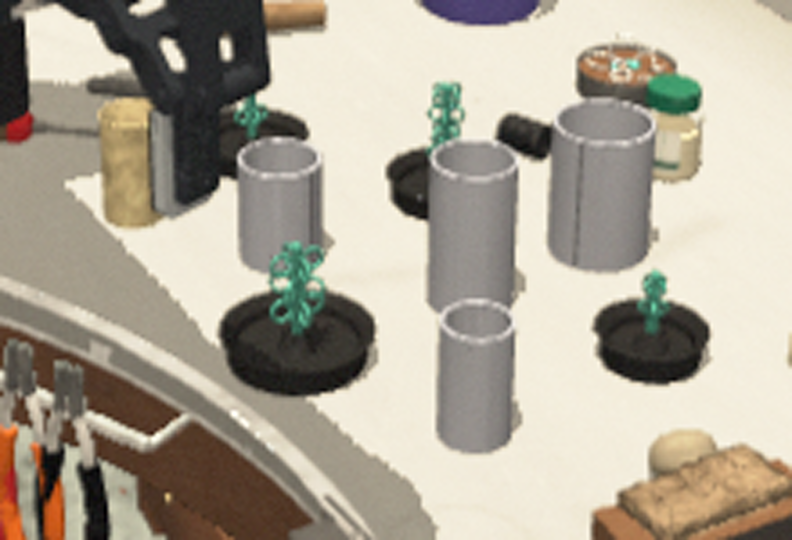

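```bash
cat > h.py <<'E'
import numpy as np, cv2
from scipy.optimize import minimize
from scipy.ndimage import map_coordinates
def proj(c,P):
    q=np.asarray(P)@c["R"].T+c["t"]; q=q@c["mtx"].T; return q[:,:2]/q[:,2:]
def ray(c,u,v,z):
    d=np.linalg.inv(c["mtx"])@[u,v,1]; d=c["R"].T@d; o=-c["R"].T@c["t"]
    return o+d*(z-o[2])/d[2]
A=np.linspace(0,2*np.pi,120,endpoint=False)
def circ(x,y,z,r): return np.c_[x+r*np.cos(A),y+r*np.sin(A),np.full(120,z)]
def edgefit(c,x,y,z,r,sign,win=8):
    """maximise sign*(outside-inside) brightness at projected circle radius r"""
    g=cv2.GaussianBlur(c["pixels"].astype(float).mean(2),(0,0),0.8)
    def s(p):
        f=lambda rr: map_coordinates(g,proj(c,circ(p[0],p[1],z,rr))[:,::-1].T,order=1,mode='nearest')
        d=1.5
        return -np.mean(np.clip(sign*(f(r+d)-f(r-d)),-5,60))
    best=min(((s((x+a,y+b)),x+a,y+b) for a in np.arange(-win,win+.1,1) for b in np.arange(-win,win+.1,1)))
    o=minimize(s,best[1:],method="Nelder-Mead",options=dict(initial_simplex=[best[1:],(best[1]+1,best[2]),(best[1],best[2]+1)]))
    return o.x,-o.fun
E
cat > m.py <<'E'
from h import *
from rig import eyes
import pickle
c=eyes.capture("top")
Z=lambda u,v:(230+(u+.5)/4-.5,155+(v+.5)/3.85-.5)
it={"F_large":(474,92,78,28,-1),"F_tall":(515.5,270,84,23,-1),"F_short":(333,415.5,60,23,-1),"F_small":(725.5,384.5,62,18,-1),
"B_large":(523,481,17,40,1),"B_tall":(294,209,17,35,1),"B_short":(109.5,360,17,35,1),"B_small":(666,181.5,17,30,1),"can":(179,527,64,18,-1)}
im=c["pixels"][:,:,::-1].copy(); im=cv2.resize(im,None,fx=4,fy=4,interpolation=cv2.INTER_CUBIC)
for k,(u,v,z,r,sg) in it.items():
    p=ray(c,*Z(u,v),z); q,f=edgefit(c,p[0],p[1],z,r,sg) if k!="can" else (p[:2],0)
    print(k,p[:2].round(1),q.round(1),round(f,1))
    cv2.polylines(im,[((proj(c,circ(*q,z,r))+.5)*4-.5).round().astype(int)],True,(0,0,255),1)
cv2.imwrite("pics/topfit.png",im[600:1240,920:1720][:600])
E
python3 m.py
```

```text
F_large [ 569.4 -236. ] [ 569.4 -236.5] 14.3
F_tall [ 479.3 -256.2] [ 480.1 -256.6] 14.4
F_short [ 407. -172.] [ 399.  -168.9] 9.6
F_small [ 426.7 -361.9] [ 426.8 -362.8] 11.5
B_large [ 376.9 -269.8] [ 376.5 -268.9] 49.3
B_tall [ 517.7 -151.3] [ 517.6 -151.4] 57.8
B_short [435.5 -60.5] [435. -60.] 54.7
B_small [ 537.7 -342. ] [ 537.5 -341.5] 53.5
can [ 350.3 -100. ] [ 350.3 -100. ] 0
```

View pics/topfit.png

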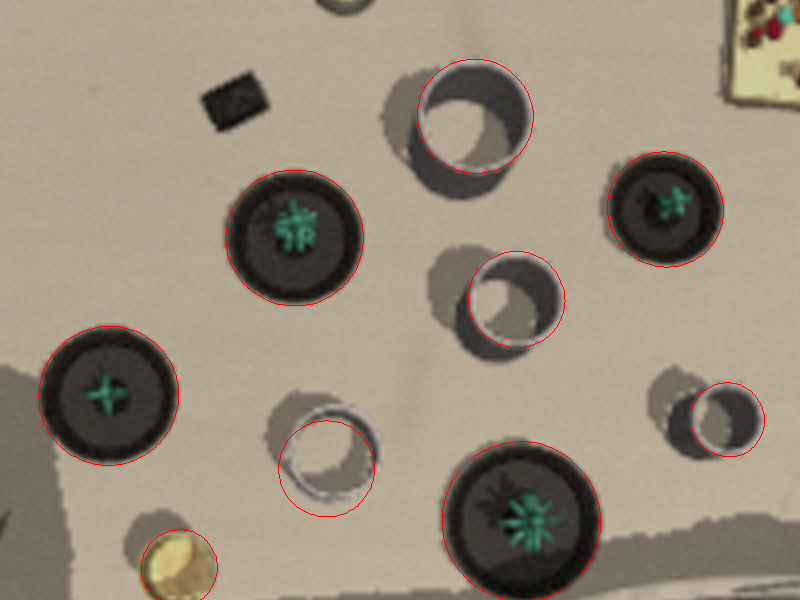

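```bash
cat > st.py <<'E'
import numpy as np
from rig import sense
from scipy.spatial.transform import Rotation as R
import sys
s=sense(); q=s["ee_rot"]; M=R.from_quat(np.r_[q[1:],q[0]]).as_matrix()
print("t",round(s["time_s"],2),"p",s["eef_pos"].round(1),"F",s["force"].round(1),"g",round(s["grip_width"]*85.4,1),"j",s["joints"].round(2))
for n,i in (("tx",0),("ty",1),("tz",2)): print(n,M[:,i].round(3),end=" ")
print()
if len(sys.argv)>3:
    d=np.array([float(a) for a in sys.argv[1:4]])-s["eef_pos"]; print("delta world",d.round(1)," tool",(M.T@d).round(1))
E
python3 st.py 427 -362.5 150
python3 - <<'E'
from h import *
from rig import eyes
c=eyes.capture("top")
for uv in ((180,187),(137,140),(255,30),(190,5)): print(uv,ray(c,*uv,205).round(0))
E
```

```text
t 0.2 p [ 213.  -479.7  191.9] F [ 0.2 -0.4 -0.3] g 85.2 j [-1.38  0.31  1.5   0.    1.33 -0.22]
tx [-0.914 -0.406 -0.   ] ty [-0.     0.001 -1.   ] tz [ 0.406 -0.914 -0.001] 
delta world [214.  117.2 -41.9]  tool [-243.2   41.9  -20.2]
(180, 187) [518.  52. 205.]
(137, 140) [594. 126. 205.]
(255, 30) [793. -60. 205.]
(190, 5) [833.  51. 205.]
```

```bash
python3 -m handwheel '[{"wy":0.105,"grip":60},{"wy":0.105},{"wy":0.105},{"wy":0.104},{"tx":-35,"tz":-19},{"tx":-36,"tz":-19},{"tx":-36,"tz":-20},{"tx":-36,"tz":-20},{"tx":-36,"tz":-20},{"tx":-35,"tz":-19}]'; python3 st.py 427 -362.5 150
```

```text
t 0.25 p [ 213.  -479.7  192. ] F [-0.2  0.8 -0.2] g 84.9 j [-1.38  0.31  1.5  -0.    1.33 -0.22]
tx [-0.914 -0.406 -0.   ] ty [-0.     0.001 -1.   ] tz [ 0.406 -0.914 -0.001] 
delta world [214.  117.2 -42. ]  tool [-243.2   42.   -20.3]invalid input
```

```bash
python3 -m handwheel '[{"grip":60,"tx":0,"ty":0,"tz":0,"wx":0,"wy":0.105,"wz":0},{"grip":60,"tx":0,"ty":0,"tz":0,"wx":0,"wy":0.105,"wz":0},{"grip":60,"tx":0,"ty":0,"tz":0,"wx":0,"wy":0.105,"wz":0},{"grip":60,"tx":0,"ty":0,"tz":0,"wx":0,"wy":0.104,"wz":0},{"grip":60,"tx":-35,"ty":0,"tz":-19,"wx":0,"wy":0,"wz":0},{"grip":60,"tx":-36,"ty":0,"tz":-20,"wx":0,"wy":0,"wz":0},{"grip":60,"tx":-36,"ty":0,"tz":-20,"wx":0,"wy":0,"wz":0},{"grip":60,"tx":-36,"ty":0,"tz":-20,"wx":0,"wy":0,"wz":0},{"grip":60,"tx":-36,"ty":0,"tz":-20,"wx":0,"wy":0,"wz":0},{"grip":60,"tx":-35,"ty":0,"tz":-19,"wx":0,"wy":0,"wz":0}]'; python3 st.py 427 -362.5 150
```

```text
time_s: 1.08
eef_pos: [428.8, -360.6, 192.2]
ee_rot: [-0.0, 0.0, 0.707, -0.707]
force: [0.9, 0.6, -0.8]
grip_width: 0.705
t 1.08 p [ 428.8 -360.6  192.2] F [ 0.9  0.6 -0.8] g 60.2 j [-0.91  0.39  1.39  0.    1.36  0.66]
tx [-1.     0.001  0.   ] ty [-0.  0. -1.] tz [-0.001 -1.    -0.   ] 
delta world [ -1.8  -1.9 -42.2]  tool [ 1.8 42.2  1.9]
```

Take the wrist and top views from here and refit (arm may occlude some in the top view).

Run:
```python
from h import *
from rig import eyes
for n in ("wrist","top"):
    c=eyes.capture(n); cv2.imwrite(f"pics/{n}1.png",c["pixels"][:,:,::-1])
    if n=="wrist":
        import pickle; pickle.dump(c,open("w1.pkl","wb"))
        print(proj(c,[(427,-362.5,62),(427,-362.5,0),(377,-269,17),(480,-256.5,84),(537.5,-341.5,17)]).round(0))
```

```text
[[322. 216.]
 [321. 202.]
 [237. 250.]
 [195. 161.]
 [300.  94.]]
```

View pics/wrist1.png

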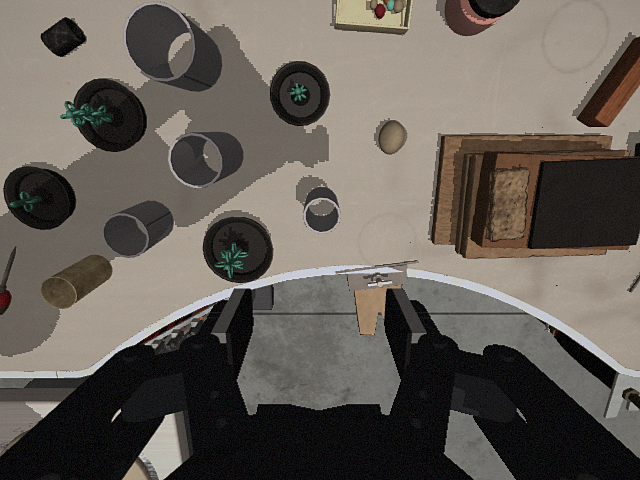

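View pics/top1.png

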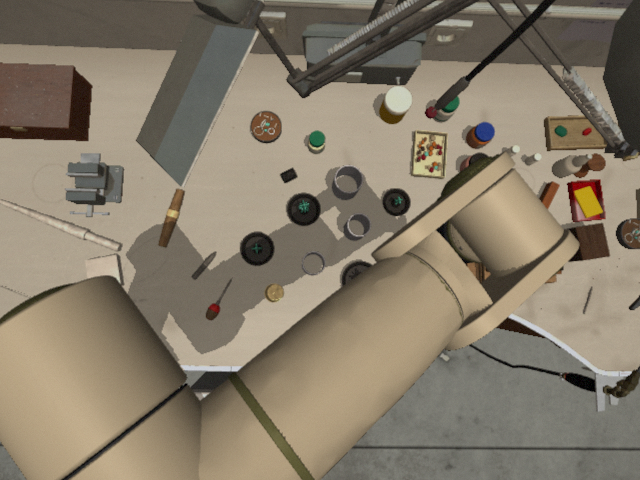

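Run:
```python
from h import *
import pickle
c=pickle.load(open("w1.pkl","rb"))
it={"F_large":(569.4,-236.5,78,28,-1),"F_tall":(480,-256.5,84,23,-1),"F_short":(407,-172,60,23,-1),"F_small":(427,-362.5,62,18,-1),
"B_large":(376.5,-269,17,40,1),"B_tall":(517.6,-151.4,17,35,1),"B_short":(435,-60,17,35,1),"B_small":(537.5,-341.5,17,30,1)}
im=cv2.resize(c["pixels"][:,:,::-1],None,fx=2,fy=2,interpolation=cv2.INTER_CUBIC)
for k,(x,y,z,r,sg) in it.items():
    q,f=edgefit(c,x,y,z,r,sg,5); print(k,q.round(1),round(f,1))
    cv2.polylines(im,[((proj(c,circ(*q,z,r))+.5)*2-.5).round().astype(int)],True,(0,0,255),1)
cv2.imwrite("pics/w1fit.png",im[:600,:720])
```

```text
F_large [ 569.6 -235.9] 20.2
F_tall [ 480.3 -256.1] 35.0
F_short [ 407.4 -171.8] 14.2
F_small [ 426.6 -362.1] 17.8
B_large [ 375.8 -269.4] 59.3
B_tall [ 518.6 -152.8] 53.4
B_short [435.7 -60.9] 44.0
B_small [ 537.7 -341.2] 60.0
```

View pics/w1fit.png

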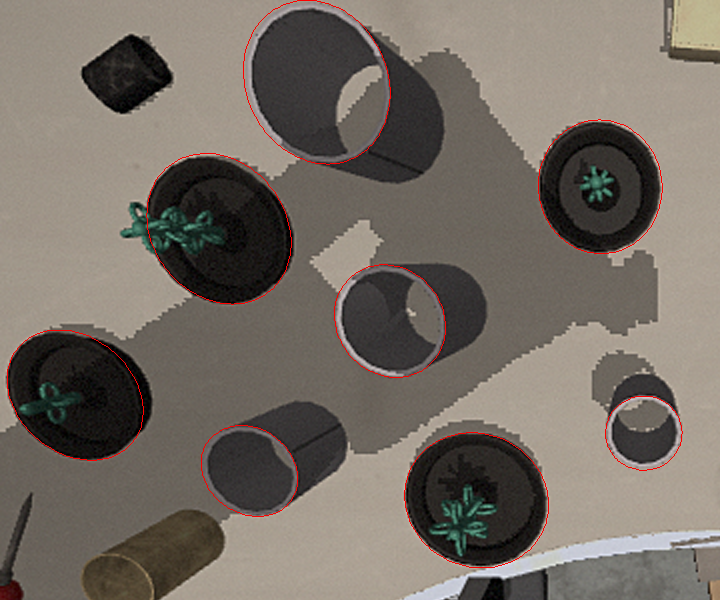

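```bash
python3 -m handwheel '[{"grip":60,"tx":2,"ty":25,"tz":2,"wx":0,"wy":0,"wz":0},{"grip":60,"tx":0,"ty":35,"tz":0,"wx":0,"wy":0,"wz":0},{"grip":60,"tx":0,"ty":35,"tz":0,"wx":0,"wy":0,"wz":0},{"grip":60,"tx":0,"ty":30,"tz":0,"wx":0,"wy":0,"wz":0},{"grip":60,"tx":0,"ty":25,"tz":0,"wx":0,"wy":0,"wz":0},{"grip":60,"tx":0,"ty":15,"tz":0,"wx":0,"wy":0,"wz":0},{"grip":60,"tx":0,"ty":0,"tz":0,"wx":0,"wy":0,"wz":0},{"grip":60,"tx":0,"ty":0,"tz":0,"wx":0,"wy":0,"wz":0}]'; python3 st.py 426.7 -362.4 27
```

```text
time_s: 1.85
eef_pos: [424.7, -364.3, 27.2]
ee_rot: [-0.001, 0.0, 0.707, -0.707]
force: [0.9, 0.3, 0.7]
grip_width: 0.705
t 1.85 p [ 424.7 -364.3   27.2] F [0.9 0.3 0.7] g 60.2 j [-0.92  0.57  1.58 -0.    0.99  0.65]
tx [-1.     0.002  0.001] ty [-0.001  0.001 -1.   ] tz [-0.002 -1.    -0.001] 
delta world [ 2.   1.9 -0.2]  tool [-2.   0.2 -1.9]
```

```bash
python3 -m handwheel '[{"grip":60,"tx":-2,"ty":0,"tz":-2,"wx":0,"wy":0,"wz":0},{"grip":45,"tx":0,"ty":0,"tz":0,"wx":0,"wy":0,"wz":0},{"grip":30,"tx":0,"ty":0,"tz":0,"wx":0,"wy":0,"wz":0},{"grip":30,"tx":0,"ty":0,"tz":0,"wx":0,"wy":0,"wz":0},{"grip":30,"tx":0,"ty":0,"tz":0,"wx":0,"wy":0,"wz":0},{"grip":30,"tx":0,"ty":0,"tz":0,"wx":0,"wy":0,"wz":0},{"grip":30,"tx":0,"ty":0,"tz":0,"wx":0,"wy":0,"wz":0}]' 40; python3 st.py 426.7 -362.4 27
```

```text
time_s: 2.43
eef_pos: [427.1, -362.2, 27.3]
ee_rot: [0.0, -0.0, -0.707, 0.707]
force: [-0.3, -1.4, 0.5]
grip_width: 0.353
t 2.43 p [ 427.1 -362.2   27.3] F [-0.3 -1.4  0.5] g 30.1 j [-0.91  0.57  1.58 -0.    0.99  0.66]
tx [-1.     0.001 -0.   ] ty [ 0. -0. -1.] tz [-0.001 -1.     0.   ] 
delta world [-0.4 -0.2 -0.3]  tool [0.4 0.3 0.2]
```

Run:
```python
from rig import eyes
import cv2, numpy as np
a=eyes.capture("wrist")["pixels"]; b=eyes.capture("side")["pixels"]
cv2.imwrite("pics/g1.png",np.hstack([cv2.resize(a[150:450,140:500],(480,400)),cv2.resize(b[200:400,230:390],(320,400))])[:,:,::-1])
```

```text
(no output)
```

View pics/g1.png

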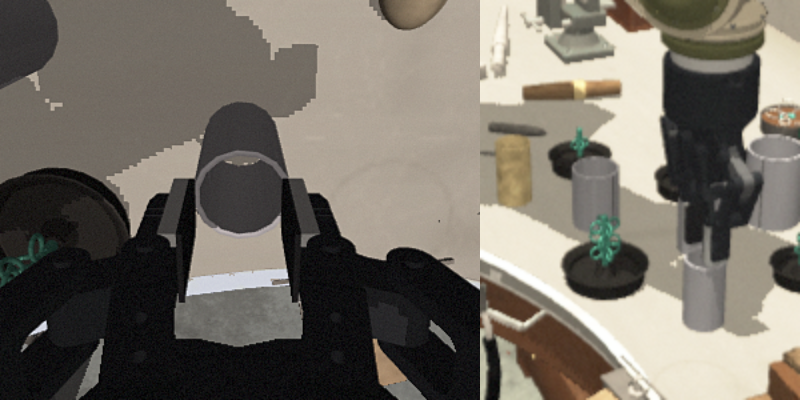

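Run:
```python
from rig import eyes,sense
from h import *
p=sense()["eef_pos"]; print(p)
for n in("wrist","side"):
    c=eyes.capture(n); print(n,proj(c,[p,p+[0,0,19],p+[0,0,35],p-[0,0,27]]).round(0).tolist())
```

```text
[ 427.15100938 -362.13810651   27.23156815]
wrist [[321.0, 269.0], [321.0, 283.0], [321.0, 298.0], [321.0, 253.0]]
side [[340.0, 345.0], [340.0, 336.0], [341.0, 328.0], [340.0, 359.0]]
```

Run:
```python
from rig import eyes
import cv2
from h import *
b=eyes.capture("side"); im=cv2.resize(b["pixels"][260:380,270:430],(800,600),interpolation=cv2.INTER_CUBIC)[:,:,::-1].copy()
for z in (0,27,46,62):
  for y in(-362,-342,-382):
    u=proj(b,[(427,y,z)])[0]; cv2.circle(im,(int((u[0]-270)*5),int((u[1]-260)*5)),3,(0,0,255),-1)
cv2.imwrite("pics/g2.png",im)
```

```text
(no output)
```

View pics/g2.png

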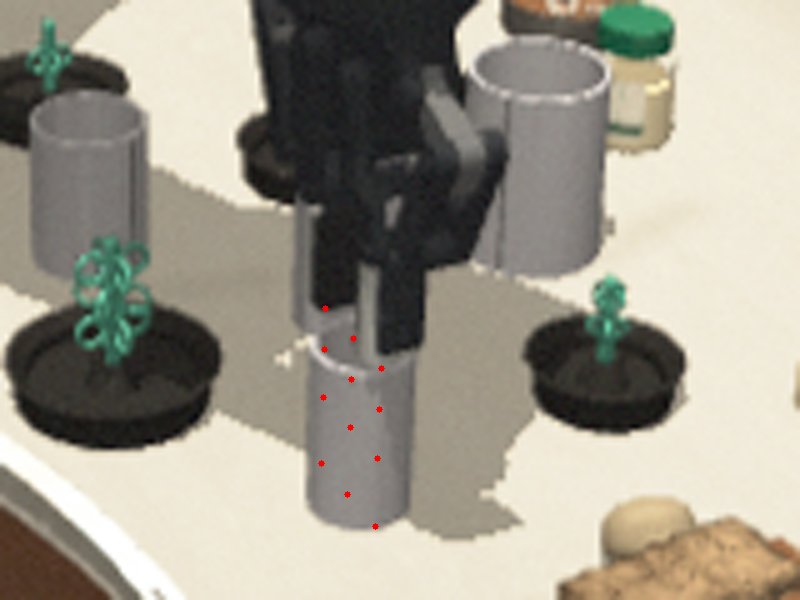

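```bash
python3 -m handwheel '[{"grip":60,"tx":0,"ty":0,"tz":0,"wx":0,"wy":0,"wz":0},{"grip":60,"tx":0,"ty":0,"tz":0,"wx":0,"wy":0,"wz":0},{"grip":60,"tx":0,"ty":0,"tz":0,"wx":0,"wy":0,"wz":0},{"grip":60,"tx":0,"ty":0,"tz":0,"wx":0,"wy":0,"wz":0},{"grip":60,"tx":0,"ty":5,"tz":0,"wx":0,"wy":0,"wz":0},{"grip":60,"tx":0,"ty":5,"tz":0,"wx":0,"wy":0,"wz":0},{"grip":60,"tx":0,"ty":5,"tz":0,"wx":0,"wy":0,"wz":0},{"grip":60,"tx":0,"ty":5,"tz":0,"wx":0,"wy":0,"wz":0},{"grip":60,"tx":0,"ty":0,"tz":0,"wx":0,"wy":0,"wz":0}]' 40; python3 st.py 426.7 -362.4 5
cat > gv.py <<'E'
from rig import eyes
import cv2, numpy as np, sys
n,u,v=sys.argv[1],int(sys.argv[2]),int(sys.argv[3])
a=eyes.capture("wrist")["pixels"]; b=eyes.capture("side")["pixels"]
u=min(max(u,60),580); v=min(max(v,60),420)
cv2.imwrite(f"pics/{n}.png",np.hstack([cv2.resize(a[120:450,140:500],(400,367)),cv2.resize(b[v-55:v+55,u-60:u+60],(400,367),interpolation=cv2.INTER_CUBIC)])[:,:,::-1])
E
python3 gv.py g3 340 330
```

```text
time_s: 3.43
eef_pos: [426.7, -361.5, 5.9]
ee_rot: [-0.001, -0.0, 0.708, -0.707]
force: [-0.9, 0.6, 0.2]
grip_width: 0.701
t 3.43 p [ 426.7 -361.5    5.9] F [-0.9  0.6  0.2] g 59.9 j [-0.91  0.6   1.59 -0.    0.95  0.66]
tx [-1.     0.001  0.001] ty [-0.001  0.002 -1.   ] tz [-0.001 -1.    -0.002] 
delta world [ 0.  -0.9 -0.9]  tool [-0.   0.9  0.9]
```

View pics/g3.png

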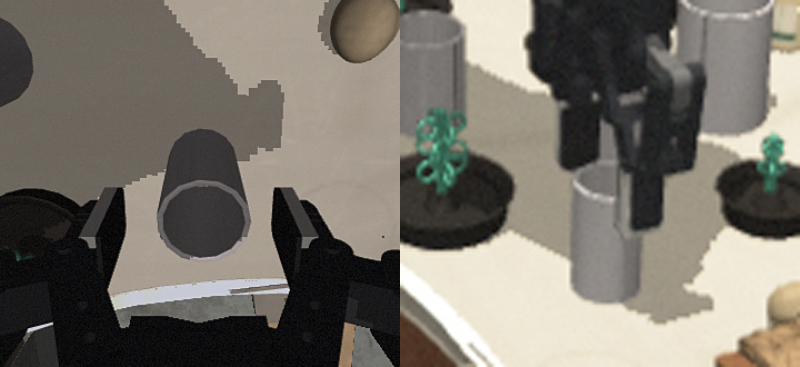

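```bash
python3 -m handwheel '[{"grip":45,"tx":0,"ty":0,"tz":0,"wx":0,"wy":0,"wz":0},{"grip":30,"tx":0,"ty":0,"tz":0,"wx":0,"wy":0,"wz":0},{"grip":30,"tx":0,"ty":0,"tz":0,"wx":0,"wy":0,"wz":0},{"grip":30,"tx":0,"ty":0,"tz":0,"wx":0,"wy":0,"wz":0},{"grip":30,"tx":0,"ty":0,"tz":0,"wx":0,"wy":0,"wz":0},{"grip":30,"tx":0,"ty":0,"tz":0,"wx":0,"wy":0,"wz":0}]' 40; python3 st.py 426.7 -362.4 5; python3 gv.py g4 340 330
```

```text
time_s: 4.03
eef_pos: [427.4, -362.4, 7.7]
ee_rot: [0.0, -0.001, -0.707, 0.707]
force: [-0.0, 0.6, 5.1]
grip_width: 0.411
t 4.03 p [ 427.4 -362.4    7.7] F [-0.   0.6  5.1] g 35.1 j [-0.91  0.6   1.59 -0.    0.95  0.66]
tx [-1.     0.001 -0.001] ty [ 0.001 -0.001 -1.   ] tz [-0.001 -1.     0.001] 
delta world [-0.7  0.  -2.7]  tool [ 0.7  2.7 -0. ]
```

View pics/g4.png

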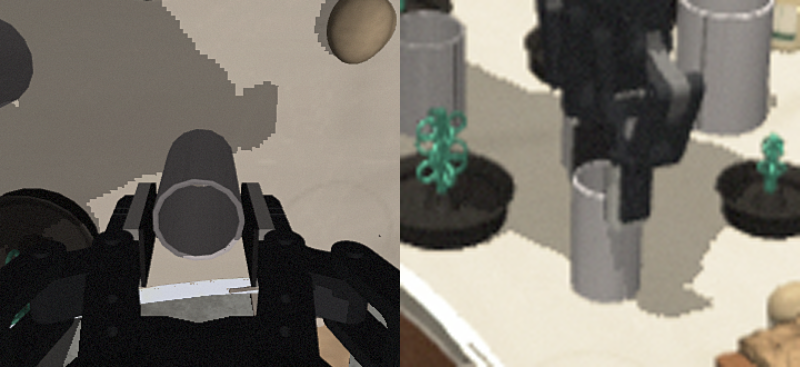

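```bash
python3 -m handwheel '[{"grip":30,"tx":0,"ty":-5,"tz":0,"wx":0,"wy":0,"wz":0},{"grip":30,"tx":0,"ty":-15,"tz":0,"wx":0,"wy":0,"wz":0},{"grip":30,"tx":0,"ty":-25,"tz":0,"wx":0,"wy":0,"wz":0},{"grip":30,"tx":0,"ty":-25,"tz":0,"wx":0,"wy":0,"wz":0},{"grip":30,"tx":0,"ty":-10,"tz":0,"wx":0,"wy":0,"wz":0},{"grip":30,"tx":0,"ty":0,"tz":0,"wx":0,"wy":0,"wz":0}]'; python3 st.py 537.6 -341.3 83;  python3 gv.py g5 340 300
```

```text
time_s: 4.63
eef_pos: [427.8, -362.9, 89.1]
ee_rot: [-0.0, -0.001, -0.706, 0.708]
force: [-0.7, 0.5, -2.2]
grip_width: 0.404
t 4.63 p [ 427.8 -362.9   89.1] F [-0.7  0.5 -2.2] g 34.5 j [-0.91  0.49  1.53  0.    1.12  0.66]
tx [-1.     0.001 -0.002] ty [ 0.002 -0.003 -1.   ] tz [-0.001 -1.     0.003] 
delta world [109.8  21.6  -6.1]  tool [-109.7    6.3  -21.7]
```

View pics/g5.png

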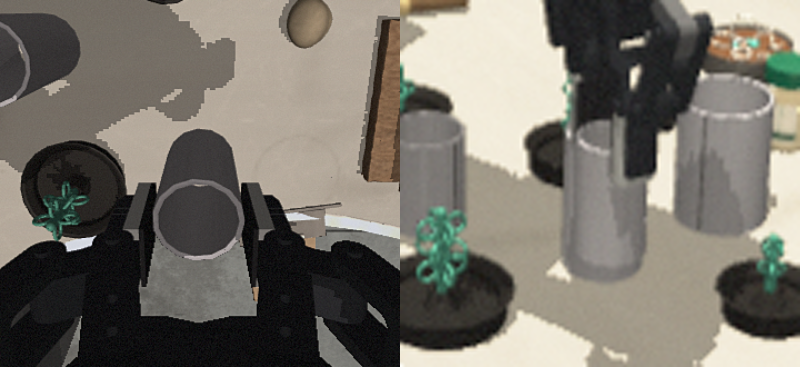

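```bash
python3 -m handwheel '[{"grip":30,"tx":-10,"ty":0,"tz":-2,"wx":0,"wy":0,"wz":0},{"grip":30,"tx":-25,"ty":0,"tz":-5,"wx":0,"wy":0,"wz":0},{"grip":30,"tx":-30,"ty":0,"tz":-6,"wx":0,"wy":0,"wz":0},{"grip":30,"tx":-25,"ty":0,"tz":-5,"wx":0,"wy":0,"wz":0},{"grip":30,"tx":-15,"ty":0,"tz":-3,"wx":0,"wy":0,"wz":0},{"grip":30,"tx":-5,"ty":0,"tz":0,"wx":0,"wy":0,"wz":0},{"grip":30,"tx":0,"ty":0,"tz":0,"wx":0,"wy":0,"wz":0},{"grip":30,"tx":0,"ty":0,"tz":0,"wx":0,"wy":0,"wz":0}]'; python3 st.py 537.6 -341.3 83;  python3 gv.py g6 385 300
cat > rim.py <<'E'
# fit the held flask's rim in the wrist (and top) picture: rim.py r h tcp_over_bottom
from h import *
from rig import eyes,sense
import sys
r,h,o=map(float,sys.argv[1:4]); p=sense()["eef_pos"]; z=p[2]-o+h
for n in("wrist","top"):
    c=eyes.capture(n); q,f=edgefit(c,p[0],p[1],z,r,-1,5); print(n,"rim z",round(z,1),q.round(1),round(f,1),"rel tcp",(q-p[:2]).round(1))
    im=cv2.resize(c["pixels"][:,:,::-1],None,fx=2,fy=2)
    cv2.polylines(im,[((proj(c,circ(*q,z,r))+.5)*2-.5).round().astype(int)],True,(0,0,255),1)
    u=(proj(c,[(q[0],q[1],z)])[0]*2).astype(int); x0=max(u[0]-200,0); y0=max(u[1]-200,0)
    cv2.imwrite(f"pics/rim_{n}.png",im[y0:y0+400,x0:x0+400])
E
python3 rim.py 18 62 7.7
```

```text
time_s: 5.4
eef_pos: [536.5, -341.1, 86.1]
ee_rot: [-0.001, -0.0, 0.708, -0.707]
force: [-0.5, -0.5, -1.9]
grip_width: 0.406
t 5.4 p [ 536.5 -341.1   86.1] F [-0.5 -0.5 -1.9] g 34.7 j [-0.75  0.65  1.27 -0.    1.23  0.82]
tx [-1.     0.001  0.002] ty [-0.002  0.001 -1.   ] tz [-0.001 -1.    -0.001] 
delta world [ 1.1 -0.2 -3.1]  tool [-1.1  3.1  0.2]
wrist rim z 141.2 [ 537.  -340.1] 36.4 rel tcp [0.7 1.4]
top rim z 141.2 [ 526.  -337.7] 4.5 rel tcp [-10.2   3.8]
```

View pics/g6.png

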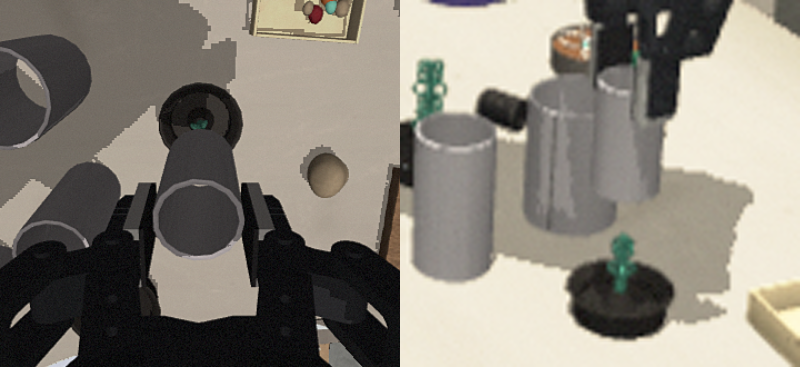

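View pics/rim_wrist.png

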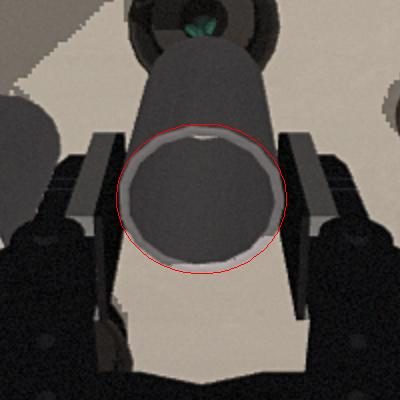

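```bash
cat > sv.py <<'E'
# overlay expected flask in side view: sv.py name r h zbottom x y
from h import *
from rig import eyes,sense
import sys
r,h,zb,x,y=map(float,sys.argv[2:7])
c=eyes.capture("side"); u=proj(c,[(x,y,zb+h/2)])[0]; x0=int(max(u[0]-60,0)); y0=int(max(u[1]-50,0))
im=cv2.resize(c["pixels"][y0:y0+100,x0:x0+120][:,:,::-1],None,fx=6,fy=6,interpolation=cv2.INTER_CUBIC)
for z in(zb,zb+h): cv2.polylines(im,[((proj(c,circ(x,y,z,r))-[x0,y0]+.5)*6-.5).round().astype(int)],True,(0,0,255),1)
cv2.imwrite(f"pics/{sys.argv[1]}.png",im)
E
python3 sv.py s6 18 62 79 537 -341.2
```

```text
(no output)
```

View pics/s6.png

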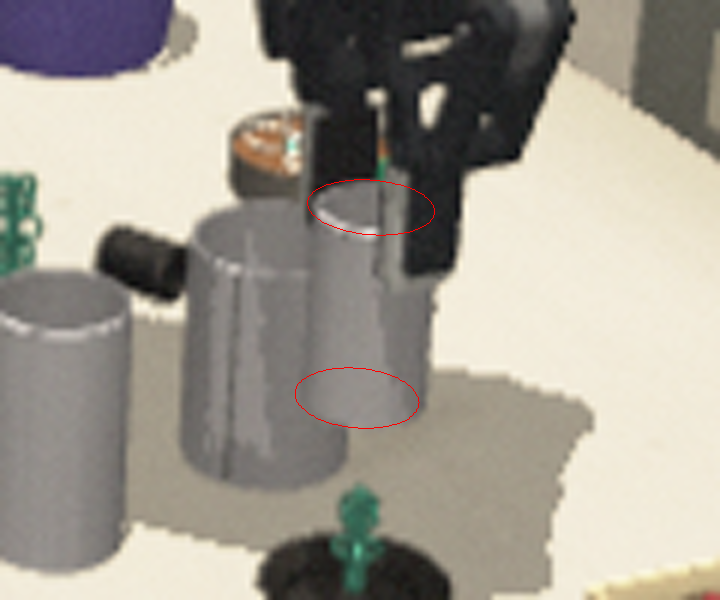

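```bash
python3 -m handwheel '[{"grip":30,"tx":-1,"ty":10,"tz":1,"wx":0,"wy":0,"wz":0},{"grip":30,"tx":0,"ty":15,"tz":0,"wx":0,"wy":0,"wz":0},{"grip":30,"tx":0,"ty":15,"tz":0,"wx":0,"wy":0,"wz":0},{"grip":30,"tx":0,"ty":10,"tz":0,"wx":0,"wy":0,"wz":0},{"grip":30,"tx":0,"ty":6,"tz":0,"wx":0,"wy":0,"wz":0},{"grip":30,"tx":0,"ty":3,"tz":0,"wx":0,"wy":0,"wz":0},{"grip":30,"tx":0,"ty":0,"tz":0,"wx":0,"wy":0,"wz":0},{"grip":30,"tx":0,"ty":0,"tz":0,"wx":0,"wy":0,"wz":0}]'; python3 st.py 537.6 -341.3 13; python3 sv.py s7 18 62 19 537.6 -341.3
```

```text
time_s: 6.32
eef_pos: [538.4, -342.5, 28.7]
ee_rot: [0.0, -0.001, -0.707, 0.707]
force: [-0.3, 0.2, -0.8]
grip_width: 0.405
t 6.32 p [ 538.4 -342.5   28.7] F [-0.3  0.2 -0.8] g 34.6 j [-0.75  0.71  1.31  0.    1.11  0.82]
tx [-1.     0.001 -0.001] ty [ 0.001 -0.001 -1.   ] tz [-0.001 -1.     0.001] 
delta world [ -0.8   1.2 -15.7]  tool [ 0.8 15.7 -1.2]
```

View pics/s7.png

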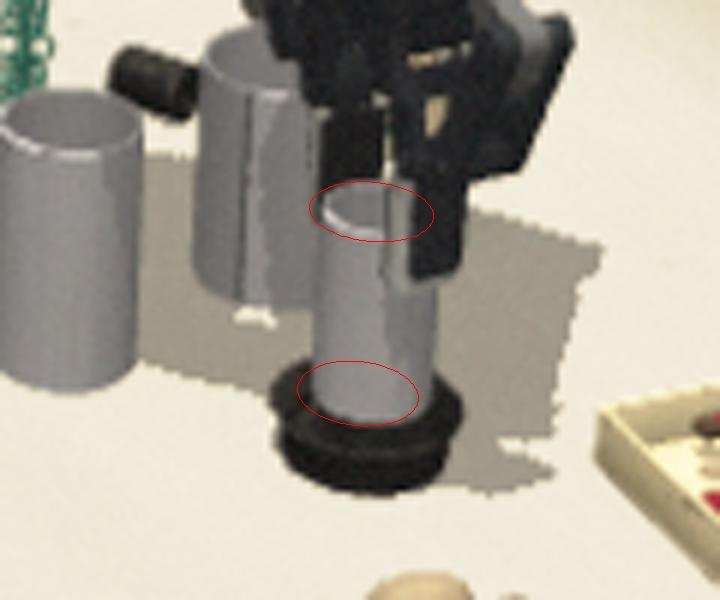

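```bash
python3 -m handwheel '[{"grip":30,"tx":1,"ty":1,"tz":-1.2,"wx":0,"wy":0,"wz":0},{"grip":30,"tx":0,"ty":3,"tz":0,"wx":0,"wy":0,"wz":0},{"grip":30,"tx":0,"ty":3,"tz":0,"wx":0,"wy":0,"wz":0},{"grip":30,"tx":0,"ty":3,"tz":0,"wx":0,"wy":0,"wz":0},{"grip":30,"tx":0,"ty":2,"tz":0,"wx":0,"wy":0,"wz":0},{"grip":30,"tx":0,"ty":0,"tz":0,"wx":0,"wy":0,"wz":0},{"grip":30,"tx":0,"ty":0,"tz":0,"wx":0,"wy":0,"wz":0}]'; python3 st.py 537.6 -341.3 13; python3 sv.py s7 18 62 8 537.6 -341.3
```

```text
time_s: 6.95
eef_pos: [537.1, -341.0, 16.0]
ee_rot: [-0.001, 0.0, 0.707, -0.707]
force: [0.5, -0.3, -1.5]
grip_width: 0.41
t 6.95 p [ 537.1 -341.    16. ] F [ 0.5 -0.3 -1.5] g 35.0 j [-0.75  0.73  1.33  0.    1.09  0.82]
tx [-1.     0.001  0.   ] ty [-0.  0. -1.] tz [-0.001 -1.    -0.   ] 
delta world [ 0.5 -0.3 -3. ]  tool [-0.5  3.   0.3]
```

View pics/s7.png

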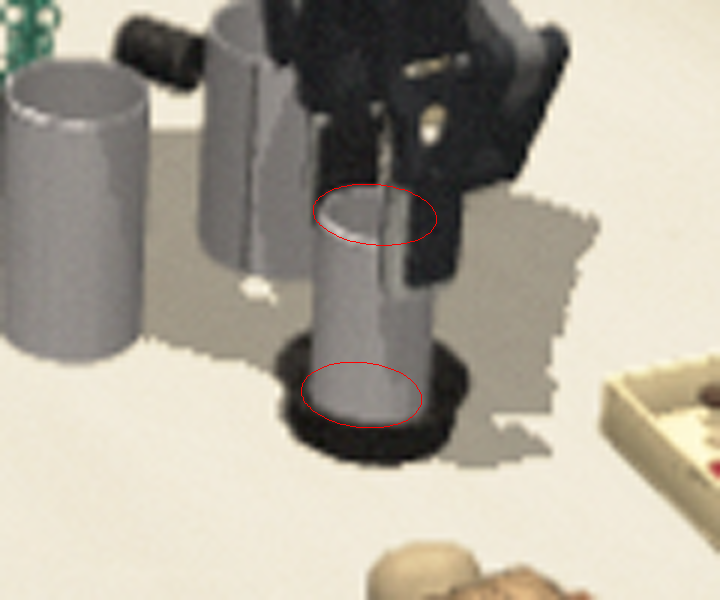

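```bash
python3 -m handwheel '[{"grip":30,"tx":0,"ty":1,"tz":0,"wx":0,"wy":0,"wz":0},{"grip":30,"tx":0,"ty":1,"tz":0,"wx":0,"wy":0,"wz":0},{"grip":30,"tx":0,"ty":0.5,"tz":0,"wx":0,"wy":0,"wz":0},{"grip":30,"tx":0,"ty":0,"tz":0,"wx":0,"wy":0,"wz":0}]'; python3 gv.py g7 380 300;python3 -m handwheel '[{"grip":30,"tx":0,"ty":0.5,"tz":0,"wx":0,"wy":0,"wz":0},{"grip":30,"tx":0,"ty":0,"tz":0,"wx":0,"wy":0,"wz":0}]'
```

```text
time_s: 7.33
eef_pos: [537.3, -341.1, 13.9]
ee_rot: [0.0, -0.001, -0.707, 0.707]
force: [-0.5, -1.0, -0.1]
grip_width: 0.409
time_s: 7.6
eef_pos: [537.4, -341.2, 13.7]
ee_rot: [0.0, -0.001, -0.707, 0.707]
force: [0.3, 0.9, 3.7]
grip_width: 0.404
```

View pics/g7.png

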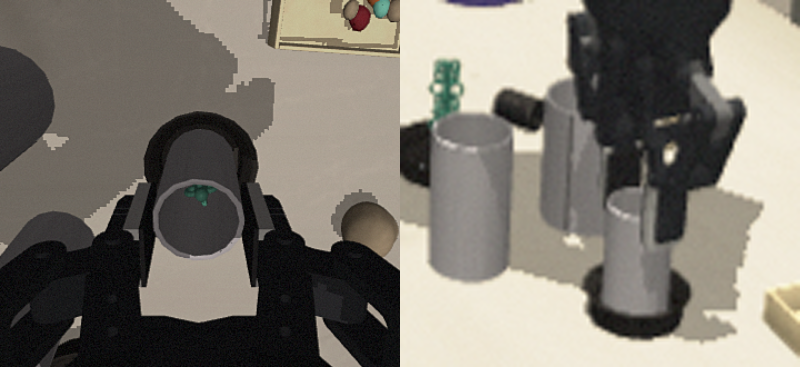

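```bash
python3 -m handwheel '[{"grip":45,"tx":0,"ty":0,"tz":0,"wx":0,"wy":0,"wz":0},{"grip":52,"tx":0,"ty":0,"tz":0,"wx":0,"wy":0,"wz":0},{"grip":52,"tx":0,"ty":0,"tz":0,"wx":0,"wy":0,"wz":0},{"grip":52,"tx":0,"ty":-5,"tz":0,"wx":0,"wy":0,"wz":0},{"grip":52,"tx":0,"ty":-20,"tz":0,"wx":0,"wy":0,"wz":0},{"grip":52,"tx":0,"ty":-30,"tz":0,"wx":0,"wy":0,"wz":0},{"grip":52,"tx":0,"ty":-30,"tz":0,"wx":0,"wy":0,"wz":0},{"grip":52,"tx":0,"ty":-20,"tz":0,"wx":0,"wy":0,"wz":0},{"grip":60,"tx":0,"ty":0,"tz":0,"wx":0,"wy":0,"wz":0},{"grip":74,"tx":0,"ty":0,"tz":0,"wx":0,"wy":0,"wz":0}]'; python3 st.py 569.5 -236.2 119; python3 gv.py g8 380 300
```

```text
time_s: 8.43
eef_pos: [537.5, -341.3, 119.3]
ee_rot: [-0.0, -0.001, -0.707, 0.708]
force: [0.3, 0.1, -1.3]
grip_width: 0.828
t 8.43 p [ 537.5 -341.3  119.3] F [ 0.3  0.1 -1.3] g 70.7 j [-0.75  0.62  1.23 -0.    1.29  0.82]
tx [-1.     0.001 -0.002] ty [ 0.002 -0.001 -1.   ] tz [-0.001 -1.     0.001] 
delta world [ 32.  105.1  -0.3]  tool [ -31.9    0.2 -105.1]
```

View pics/g8.png

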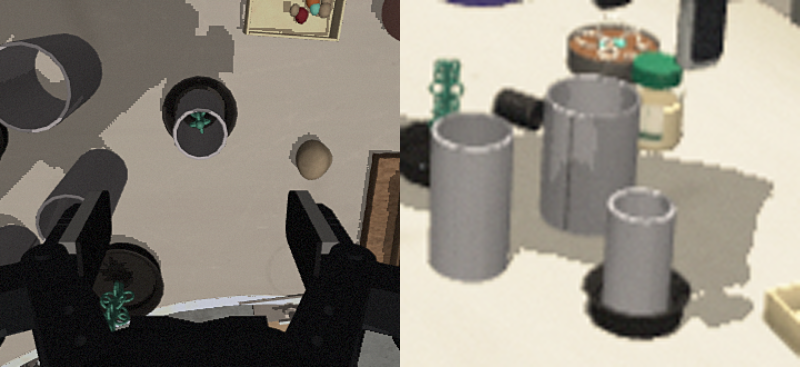

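```bash
python3 -m handwheel '[{"grip":76,"tx":-4,"ty":0,"tz":-15,"wx":0,"wy":0,"wz":0},{"grip":76,"tx":-8,"ty":0,"tz":-25,"wx":0,"wy":0,"wz":0},{"grip":76,"tx":-8,"ty":0,"tz":-25,"wx":0,"wy":0,"wz":0},{"grip":76,"tx":-8,"ty":0,"tz":-25,"wx":0,"wy":0,"wz":0},{"grip":76,"tx":-4,"ty":0,"tz":-15,"wx":0,"wy":0,"wz":0},{"grip":76,"tx":0,"ty":0,"tz":0,"wx":0,"wy":0,"wz":0},{"grip":76,"tx":0,"ty":0,"tz":0,"wx":0,"wy":0,"wz":0}]'; python3 st.py 569.5 -236.2 24; python3 gv.py g9 370 290
```

```text
time_s: 9.12
eef_pos: [569.2, -235.5, 117.7]
ee_rot: [-0.0, -0.0, 0.707, -0.707]
force: [0.3, -0.2, -0.1]
grip_width: 0.89
t 9.12 p [ 569.2 -235.5  117.7] F [ 0.3 -0.2 -0.1] g 76.0 j [-0.58  0.57  1.31 -0.    1.26  0.99]
tx [-1.    -0.     0.001] ty [-0.001  0.    -1.   ] tz [ 0. -1. -0.] 
delta world [  0.3  -0.7 -93.7]  tool [-0.3 93.7  0.8]
```

View pics/g9.png

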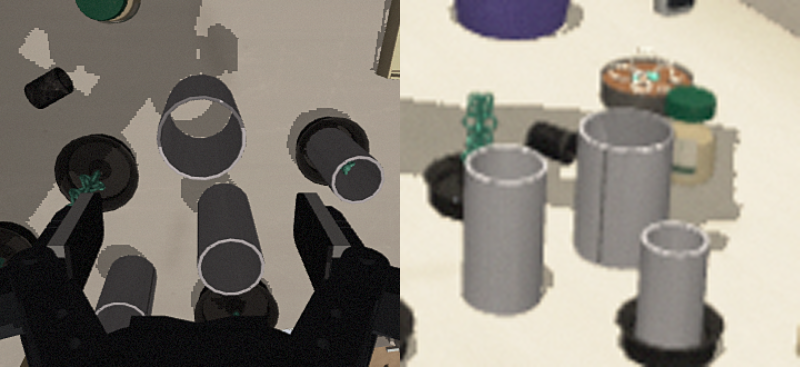

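```bash
python3 -m handwheel '[{"grip":76,"tx":0,"ty":20,"tz":0.5,"wx":0,"wy":0,"wz":0},{"grip":76,"tx":0,"ty":25,"tz":0,"wx":0,"wy":0,"wz":0},{"grip":76,"tx":0,"ty":25,"tz":0,"wx":0,"wy":0,"wz":0},{"grip":76,"tx":0,"ty":15,"tz":0,"wx":0,"wy":0,"wz":0},{"grip":76,"tx":0,"ty":8,"tz":0,"wx":0,"wy":0,"wz":0},{"grip":76,"tx":0,"ty":0,"tz":0,"wx":0,"wy":0,"wz":0},{"grip":76,"tx":0,"ty":0,"tz":0,"wx":0,"wy":0,"wz":0}]'; python3 st.py 569.5 -236.2 24; python3 gv.py g10 370 290
```

```text
time_s: 9.8
eef_pos: [569.4, -237.4, 25.7]
ee_rot: [0.001, -0.001, -0.707, 0.707]
force: [0.0, -0.1, 0.5]
grip_width: 0.891
t 9.8 p [ 569.4 -237.4   25.7] F [ 0.  -0.1  0.5] g 76.1 j [-0.58  0.68  1.39 -0.    1.07  0.99]
tx [-1.     0.002 -0.   ] ty [ 0. -0. -1.] tz [-0.002 -1.     0.   ] 
delta world [ 0.1  1.2 -1.7]  tool [-0.1  1.7 -1.2]
```

View pics/g10.png

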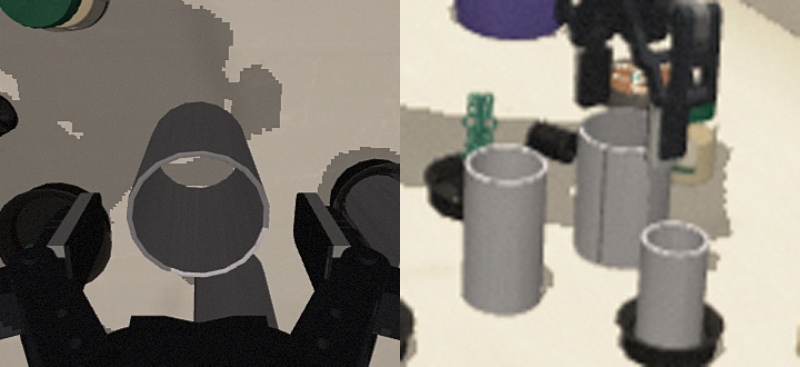

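```bash
python3 -m handwheel '[{"grip":76,"tx":0,"ty":4,"tz":-1,"wx":0,"wy":0,"wz":0},{"grip":65,"tx":0,"ty":0,"tz":0,"wx":0,"wy":0,"wz":0},{"grip":50,"tx":0,"ty":0,"tz":0,"wx":0,"wy":0,"wz":0},{"grip":50,"tx":0,"ty":0,"tz":0,"wx":0,"wy":0,"wz":0},{"grip":50,"tx":0,"ty":0,"tz":0,"wx":0,"wy":0,"wz":0},{"grip":50,"tx":0,"ty":0,"tz":0,"wx":0,"wy":0,"wz":0},{"grip":50,"tx":0,"ty":0,"tz":0,"wx":0,"wy":0,"wz":0}]' 50; python3 st.py 569.5 -236.2 20; python3 gv.py g11 370 290
```

```text
time_s: 10.48
eef_pos: [569.7, -235.8, 22.0]
ee_rot: [-0.0, -0.001, -0.707, 0.707]
force: [-0.9, -0.8, 5.5]
grip_width: 0.636
t 10.48 p [ 569.7 -235.8   22. ] F [-0.9 -0.8  5.5] g 54.3 j [-0.58  0.68  1.4   0.    1.07  0.99]
tx [-1.     0.001 -0.001] ty [ 0.001 -0.001 -1.   ] tz [-0.001 -1.     0.001] 
delta world [-0.2 -0.4 -2. ]  tool [0.2 2.  0.4]
```

View pics/g11.png

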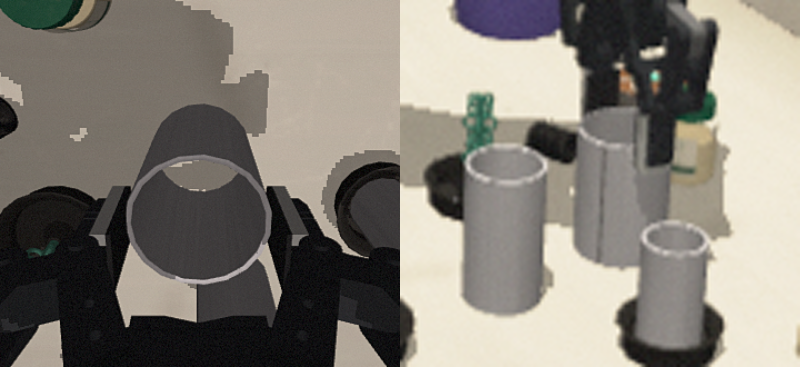

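```bash
python3 -m handwheel '[{"grip":50,"tx":0,"ty":-5,"tz":0,"wx":0,"wy":0,"wz":0},{"grip":50,"tx":0,"ty":-15,"tz":0,"wx":0,"wy":0,"wz":0},{"grip":50,"tx":0,"ty":-25,"tz":0,"wx":0,"wy":0,"wz":0},{"grip":50,"tx":0,"ty":-30,"tz":0,"wx":0,"wy":0,"wz":0},{"grip":50,"tx":0,"ty":-25,"tz":0,"wx":0,"wy":0,"wz":0},{"grip":50,"tx":0,"ty":-5,"tz":0,"wx":0,"wy":0,"wz":0},{"grip":50,"tx":0,"ty":0,"tz":0,"wx":0,"wy":0,"wz":0}]'; python3 st.py 376.2 -269.2 122; python3 sv.py s11 28 78 105 569.7 -236;python3 rim.py 28 78 22
```

```text
time_s: 11.17
eef_pos: [569.7, -235.8, 127.3]
ee_rot: [-0.0, -0.001, -0.707, 0.708]
force: [0.1, 0.0, -2.6]
grip_width: 0.635
t 11.17 p [ 569.7 -235.8  127.3] F [ 0.1  0.  -2.6] g 54.2 j [-0.58  0.56  1.29 -0.    1.28  0.99]
tx [-1.     0.001 -0.002] ty [ 0.002 -0.001 -1.   ] tz [-0.001 -1.     0.001] 
delta world [-193.5  -33.4   -5.3]  tool [193.5   5.   33.6]
wrist rim z 181.3 [ 570.  -233.8] 48.6 rel tcp [1.  1.6]
top rim z 181.3 [ 572.9 -239.8] 7.9 rel tcp [ 3.9 -4.5]
```

View pics/s11.png

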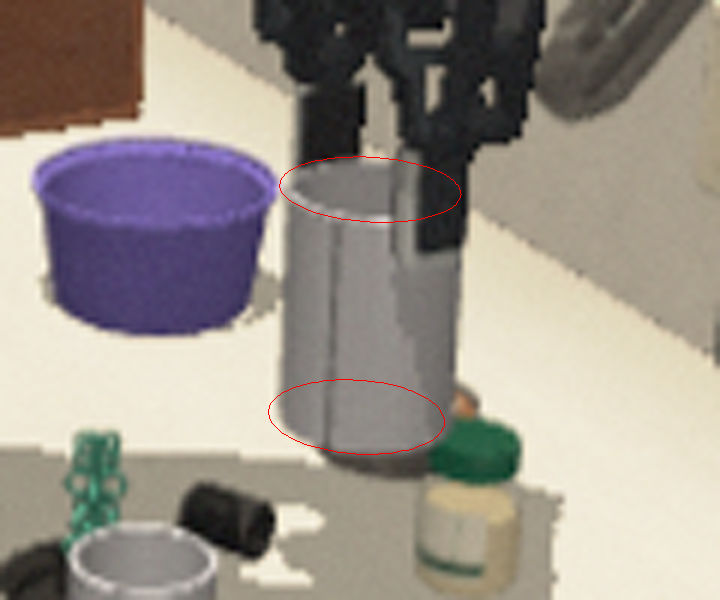

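View pics/rim_wrist.png

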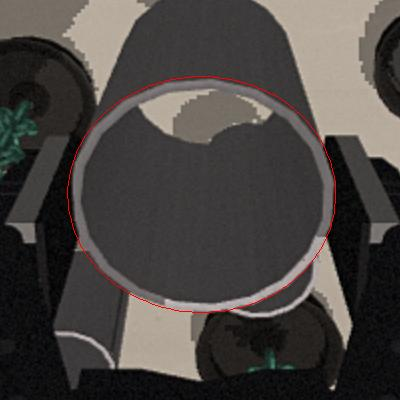

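```bash
python3 -m handwheel '[{"grip":50,"tx":10,"ty":0,"tz":2,"wx":0,"wy":0,"wz":0},{"grip":50,"tx":25,"ty":0,"tz":4,"wx":0,"wy":0,"wz":0},{"grip":50,"tx":30,"ty":0,"tz":5,"wx":0,"wy":0,"wz":0},{"grip":50,"tx":35,"ty":0,"tz":6,"wx":0,"wy":0,"wz":0},{"grip":50,"tx":35,"ty":0,"tz":6,"wx":0,"wy":0,"wz":0},{"grip":50,"tx":30,"ty":0,"tz":5,"wx":0,"wy":0,"wz":0},{"grip":50,"tx":20,"ty":0,"tz":4,"wx":0,"wy":0,"wz":0},{"grip":50,"tx":8,"ty":0,"tz":1.5,"wx":0,"wy":0,"wz":0},{"grip":50,"tx":0,"ty":0,"tz":0,"wx":0,"wy":0,"wz":0},{"grip":50,"tx":0,"ty":0,"tz":0,"wx":0,"wy":0,"wz":0}]'; python3 st.py 376.2 -269.2 122; python3 gv.py g12 310 290
```

```text
time_s: 12.15
eef_pos: [376.7, -268.8, 125.7]
ee_rot: [-0.001, 0.001, 0.707, -0.707]
force: [0.3, 0.6, -2.6]
grip_width: 0.64
t 12.15 p [ 376.7 -268.8  125.7] F [ 0.3  0.6 -2.6] g 54.7 j [-0.87  0.24  1.77  0.    1.12  0.7 ]
tx [-1.     0.002  0.   ] ty [-0.     0.001 -1.   ] tz [-0.002 -1.    -0.001] 
delta world [-0.5 -0.4 -3.7]  tool [0.5 3.7 0.4]
```

View pics/g12.png

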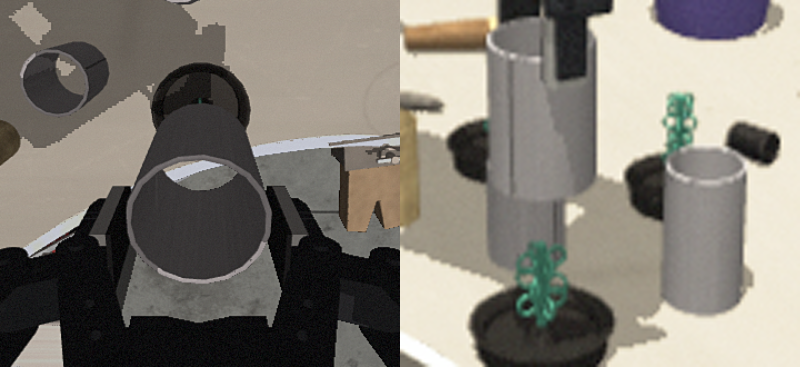

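```bash
python3 -m handwheel '[{"grip":50,"tx":0.5,"ty":10,"tz":0.4,"wx":0,"wy":0,"wz":0},{"grip":50,"tx":0,"ty":15,"tz":0,"wx":0,"wy":0,"wz":0},{"grip":50,"tx":0,"ty":15,"tz":0,"wx":0,"wy":0,"wz":0},{"grip":50,"tx":0,"ty":15,"tz":0,"wx":0,"wy":0,"wz":0},{"grip":50,"tx":0,"ty":13,"tz":0,"wx":0,"wy":0,"wz":0},{"grip":50,"tx":0,"ty":10,"tz":0,"wx":0,"wy":0,"wz":0},{"grip":50,"tx":0,"ty":6,"tz":0,"wx":0,"wy":0,"wz":0},{"grip":50,"tx":0,"ty":2,"tz":0,"wx":0,"wy":0,"wz":0},{"grip":50,"tx":0,"ty":0,"tz":0,"wx":0,"wy":0,"wz":0},{"grip":50,"tx":0,"ty":0,"tz":0,"wx":0,"wy":0,"wz":0}]'; python3 st.py 376.2 -269.2 28; python3 gv.py g13 295 310
```

```text
time_s: 13.08
eef_pos: [376.2, -269.4, 40.6]
ee_rot: [0.0, -0.0, -0.707, 0.707]
force: [-0.8, 1.3, -2.4]
grip_width: 0.639
t 13.08 p [ 376.2 -269.4   40.6] F [-0.8  1.3 -2.4] g 54.5 j [-0.88  0.37  1.86  0.    0.91  0.7 ]
tx [-1.     0.001 -0.001] ty [ 0.001 -0.001 -1.   ] tz [-0.001 -1.     0.001] 
delta world [ -0.    0.2 -12.6]  tool [ 0.  12.6 -0.2]
```

View pics/g13.png

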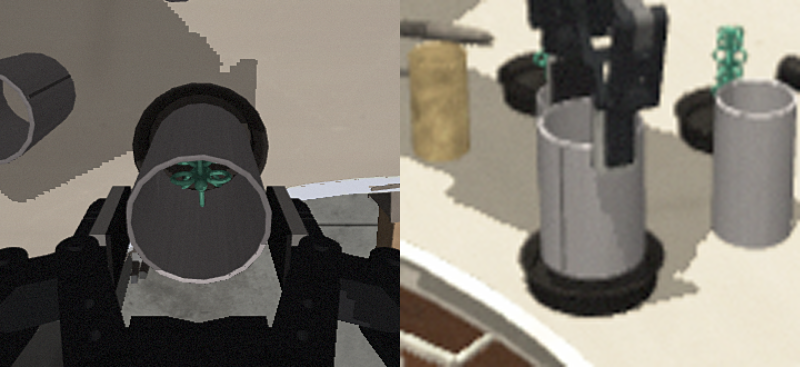

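```bash
python3 -m handwheel '[{"grip":50,"tx":0,"ty":3,"tz":0,"wx":0,"wy":0,"wz":0},{"grip":50,"tx":0,"ty":3,"tz":0,"wx":0,"wy":0,"wz":0},{"grip":50,"tx":0,"ty":2,"tz":0,"wx":0,"wy":0,"wz":0},{"grip":50,"tx":0,"ty":2,"tz":0,"wx":0,"wy":0,"wz":0},{"grip":50,"tx":0,"ty":1,"tz":0,"wx":0,"wy":0,"wz":0},{"grip":50,"tx":0,"ty":0.5,"tz":0,"wx":0,"wy":0,"wz":0},{"grip":50,"tx":0,"ty":0,"tz":0,"wx":0,"wy":0,"wz":0},{"grip":50,"tx":0,"ty":0,"tz":0,"wx":0,"wy":0,"wz":0}]'; python3 st.py 376.2 -269.2 28; python3 gv.py g14 295 310
```

```text
time_s: 13.85
eef_pos: [375.8, -269.3, 28.7]
ee_rot: [0.0, -0.0, -0.707, 0.707]
force: [-0.1, 0.4, -1.7]
grip_width: 0.638
t 13.85 p [ 375.8 -269.3   28.7] F [-0.1  0.4 -1.7] g 54.5 j [-0.88  0.39  1.87  0.    0.88  0.7 ]
tx [-1.     0.001 -0.   ] ty [ 0. -0. -1.] tz [-0.001 -1.     0.   ] 
delta world [ 0.4  0.1 -0.7]  tool [-0.4  0.7 -0.1]
```

View pics/g14.png

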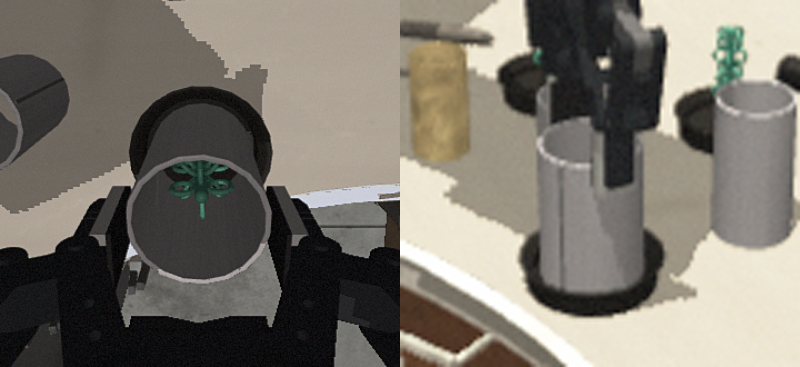

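```bash
python3 -m handwheel '[{"grip":50,"tx":0,"ty":0.7,"tz":0,"wx":0,"wy":0,"wz":0},{"grip":50,"tx":0,"ty":0.5,"tz":0,"wx":0,"wy":0,"wz":0},{"grip":50,"tx":0,"ty":0,"tz":0,"wx":0,"wy":0,"wz":0},{"grip":50,"tx":0,"ty":0,"tz":0,"wx":0,"wy":0,"wz":0}]'
```

```text
time_s: 14.28
eef_pos: [376.1, -269.5, 28.0]
ee_rot: [0.0, -0.001, -0.707, 0.707]
force: [-0.1, 1.1, 5.2]
grip_width: 0.634
```

```bash
python3 -m handwheel '[{"grip":62,"tx":0,"ty":0,"tz":0,"wx":0,"wy":0,"wz":0},{"grip":70,"tx":0,"ty":0,"tz":0,"wx":0,"wy":0,"wz":0},{"grip":72,"tx":0,"ty":0,"tz":0,"wx":0,"wy":0,"wz":0},{"grip":72,"tx":0,"ty":-5,"tz":0,"wx":0,"wy":0,"wz":0},{"grip":72,"tx":0,"ty":-20,"tz":0,"wx":0,"wy":0,"wz":0},{"grip":72,"tx":0,"ty":-30,"tz":0,"wx":0,"wy":0,"wz":0},{"grip":72,"tx":0,"ty":-25,"tz":0,"wx":0,"wy":0,"wz":0},{"grip":72,"tx":0,"ty":-12,"tz":0,"wx":0,"wy":0,"wz":0},{"grip":72,"tx":0,"ty":0,"tz":0,"wx":0,"wy":0,"wz":0}]'; python3 gv.py g15 295 310
python3 -m handwheel '[{"grip":70,"tx":-10,"ty":0,"tz":-1,"wx":0,"wy":0,"wz":0},{"grip":70,"tx":-20,"ty":0,"tz":-2,"wx":0,"wy":0,"wz":0},{"grip":70,"tx":-25,"ty":0,"tz":-4,"wx":0,"wy":0,"wz":0},{"grip":70,"tx":-25,"ty":0,"tz":-4,"wx":0,"wy":0,"wz":0},{"grip":70,"tx":-18,"ty":0,"tz":-2,"wx":0,"wy":0,"wz":0},{"grip":70,"tx":-6,"ty":0,"tz":0,"wx":0,"wy":0,"wz":0},{"grip":70,"tx":0,"ty":0,"tz":0,"wx":0,"wy":0,"wz":0},{"grip":70,"tx":0,"ty":0,"tz":0,"wx":0,"wy":0,"wz":0}]'; python3 st.py 480.2 -256.3 28
```

```text
time_s: 15.03
eef_pos: [376.7, -270.3, 122.3]
ee_rot: [-0.001, -0.002, -0.706, 0.709]
force: [-0.2, -0.3, 0.7]
grip_width: 0.845
time_s: 15.8
eef_pos: [479.2, -256.1, 118.5]
ee_rot: [-0.001, -0.0, 0.708, -0.707]
force: [0.1, 0.0, 0.2]
grip_width: 0.819
t 15.8 p [ 479.2 -256.1  118.5] F [0.1 0.  0.2] g 69.9 j [-0.71  0.42  1.54 -0.    1.18  0.87]
tx [-1.     0.001  0.002] ty [-0.002  0.001 -1.   ] tz [-0.001 -1.    -0.001] 
delta world [  1.   -0.2 -90.5]  tool [-1.1 90.5  0.3]
```

View pics/g15.png

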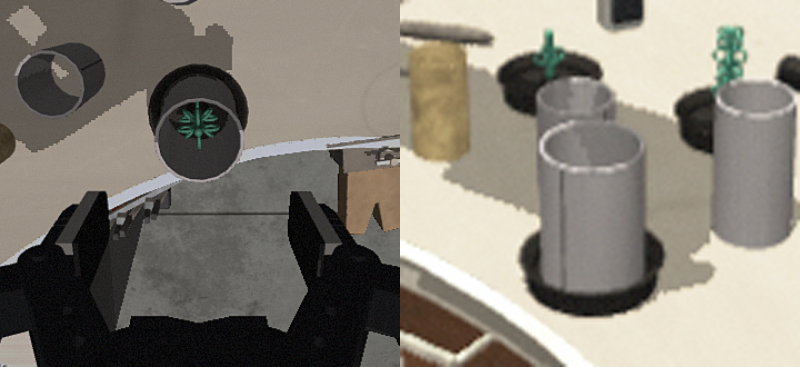

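Large is seated, flask standing inside the lip (side crop x 540–643 within 525–663). Down on the tall flask.

```bash
python3 -m handwheel '[{"grip":66,"tx":-0.8,"ty":20,"tz":0,"wx":0,"wy":0,"wz":0},{"grip":66,"tx":0,"ty":25,"tz":0,"wx":0,"wy":0,"wz":0},{"grip":66,"tx":0,"ty":25,"tz":0,"wx":0,"wy":0,"wz":0},{"grip":66,"tx":0,"ty":15,"tz":0,"wx":0,"wy":0,"wz":0},{"grip":66,"tx":0,"ty":6,"tz":0,"wx":0,"wy":0,"wz":0},{"grip":66,"tx":0,"ty":0,"tz":0,"wx":0,"wy":0,"wz":0},{"grip":66,"tx":0,"ty":0,"tz":0,"wx":0,"wy":0,"wz":0}]'; python3 st.py 480.2 -256.3 28; python3 gv.py g16 340 290
```

```text
time_s: 16.38
eef_pos: [480.5, -256.8, 29.2]
ee_rot: [0.0, -0.001, -0.707, 0.707]
force: [-0.2, 0.1, 0.8]
grip_width: 0.777
t 16.38 p [ 480.5 -256.8   29.2] F [-0.2  0.1  0.8] g 66.4 j [-0.71  0.54  1.63 -0.    0.98  0.87]
tx [-1.     0.002 -0.001] ty [ 0.001 -0.001 -1.   ] tz [-0.002 -1.     0.001] 
delta world [-0.3  0.5 -1.2]  tool [ 0.3  1.2 -0.5]
```

View pics/g16.png

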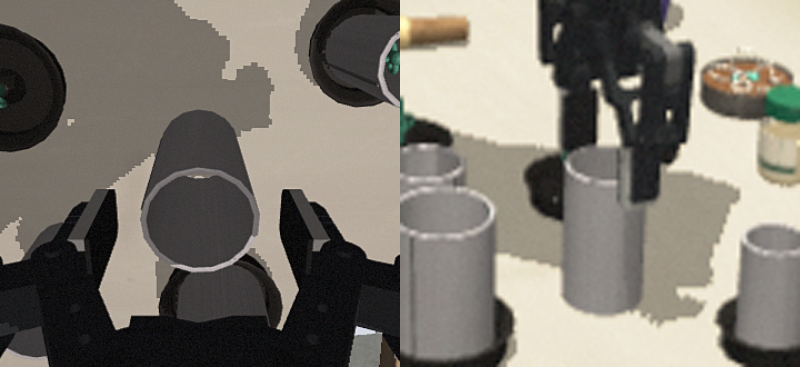

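```bash
python3 -m handwheel '[{"grip":66,"tx":0.3,"ty":2,"tz":-0.5,"wx":0,"wy":0,"wz":0},{"grip":55,"tx":0,"ty":0,"tz":0,"wx":0,"wy":0,"wz":0},{"grip":40,"tx":0,"ty":0,"tz":0,"wx":0,"wy":0,"wz":0},{"grip":40,"tx":0,"ty":0,"tz":0,"wx":0,"wy":0,"wz":0},{"grip":40,"tx":0,"ty":0,"tz":0,"wx":0,"wy":0,"wz":0},{"grip":40,"tx":0,"ty":0,"tz":0,"wx":0,"wy":0,"wz":0},{"grip":40,"tx":0,"ty":0,"tz":0,"wx":0,"wy":0,"wz":0}]' 50; python3 st.py 480.2 -256.3 28
python3 -m handwheel '[{"grip":40,"tx":0,"ty":-5,"tz":0,"wx":0,"wy":0,"wz":0},{"grip":40,"tx":0,"ty":-15,"tz":0,"wx":0,"wy":0,"wz":0},{"grip":40,"tx":0,"ty":-25,"tz":0,"wx":0,"wy":0,"wz":0},{"grip":40,"tx":0,"ty":-30,"tz":0,"wx":0,"wy":0,"wz":0},{"grip":40,"tx":0,"ty":-15,"tz":0,"wx":0,"wy":0,"wz":0},{"grip":40,"tx":0,"ty":-5,"tz":0,"wx":0,"wy":0,"wz":0},{"grip":40,"tx":0,"ty":0,"tz":0,"wx":0,"wy":0,"wz":0}]'; python3 st.py 518 -152 28; python3 gv.py g17 340 260
```

```text
time_s: 17.07
eef_pos: [480.7, -256.2, 27.3]
ee_rot: [0.0, -0.001, -0.707, 0.707]
force: [-0.4, 0.1, 5.9]
grip_width: 0.52
t 17.07 p [ 480.7 -256.2   27.3] F [-0.4  0.1  5.9] g 44.4 j [-0.7   0.54  1.63  0.    0.97  0.87]
tx [-1.     0.001 -0.001] ty [ 0.001 -0.001 -1.   ] tz [-0.001 -1.     0.001] 
delta world [-0.5 -0.1  0.7]  tool [ 0.5 -0.7  0.1]
time_s: 17.65
eef_pos: [480.5, -256.0, 122.2]
ee_rot: [0.0, -0.001, -0.707, 0.707]
force: [0.2, -0.1, -2.8]
grip_width: 0.514
t 17.65 p [ 480.5 -256.   122.2] F [ 0.2 -0.1 -2.8] g 43.9 j [-0.7   0.42  1.54 -0.    1.18  0.87]
tx [-1.     0.001 -0.001] ty [ 0.001 -0.001 -1.   ] tz [-0.001 -1.     0.001] 
delta world [ 37.5 104.  -94.2]  tool [ -37.3   94.1 -104.1]
```

View pics/g17.png

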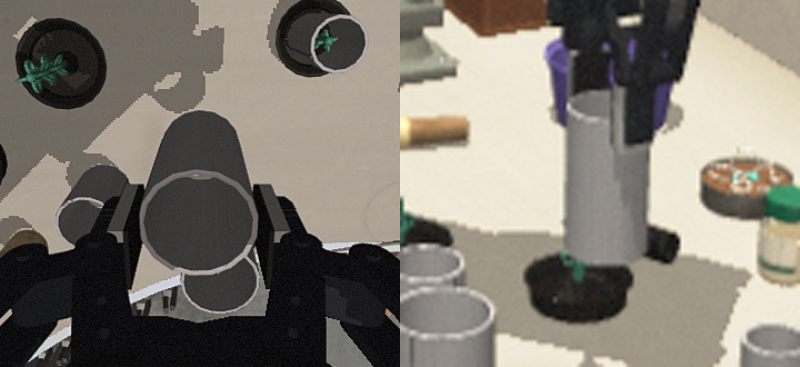

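```bash
python3 - <<'E'
from h import *
from rig import eyes
c=eyes.capture("wrist"); print(edgefit(c,518,-152,17,35,1,5))
print(edgefit(c,537.6,-341.3,17,30,1,5))
E
python3 -m handwheel '[{"grip":40,"tx":-4,"ty":0,"tz":-10,"wx":0,"wy":0,"wz":0},{"grip":40,"tx":-8,"ty":0,"tz":-22,"wx":0,"wy":0,"wz":0},{"grip":40,"tx":-10,"ty":0,"tz":-28,"wx":0,"wy":0,"wz":0},{"grip":40,"tx":-9,"ty":0,"tz":-25,"wx":0,"wy":0,"wz":0},{"grip":40,"tx":-5,"ty":0,"tz":-15,"wx":0,"wy":0,"wz":0},{"grip":40,"tx":-1.5,"ty":0,"tz":-4,"wx":0,"wy":0,"wz":0},{"grip":40,"tx":0,"ty":0,"tz":0,"wx":0,"wy":0,"wz":0},{"grip":40,"tx":0,"ty":0,"tz":0,"wx":0,"wy":0,"wz":0},{"grip":40,"tx":0,"ty":0,"tz":0,"wx":0,"wy":0,"wz":0}]'; python3 st.py 518 -152 33.3; python3 gv.py g18 340 260;python3 rim.py 23 84 27.3
```

```text
(array([ 517.85350337, -151.12762597]), np.float64(58.84923017554384))
(array([ 537.27732262, -341.05007996]), np.float64(47.291371818007825))
time_s: 18.55
eef_pos: [517.6, -152.6, 121.2]
ee_rot: [-0.001, 0.001, 0.707, -0.707]
force: [-1.1, -0.8, -3.4]
grip_width: 0.513
t 18.55 p [ 517.6 -152.6  121.2] F [-1.1 -0.8 -3.4] g 43.8 j [-0.5   0.41  1.55 -0.    1.18  1.07]
tx [-1.     0.002  0.   ] ty [-0.  0. -1.] tz [-0.002 -1.    -0.   ] 
delta world [  0.4   0.6 -87.9]  tool [-0.4 87.9 -0.6]
wrist rim z 178.0 [ 518.2 -151.4] 44.4 rel tcp [0.5 1.3]
top rim z 178.0 [ 518.1 -155.7] 1.9 rel tcp [ 0.5 -3. ]
```

View pics/g18.png

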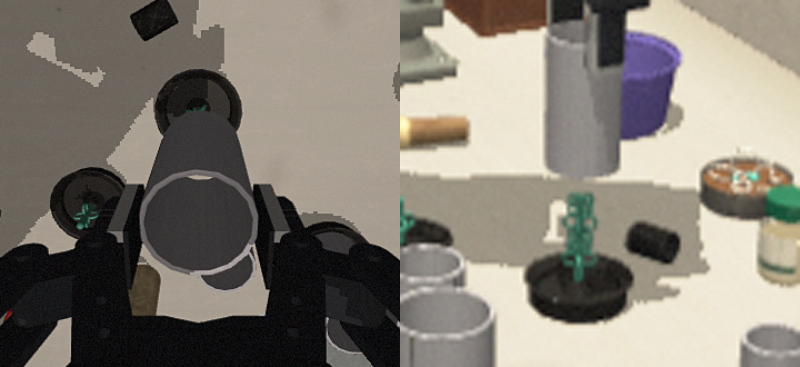

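```bash
python3 -m handwheel '[{"grip":40,"tx":0,"ty":10,"tz":-0.6,"wx":0,"wy":0,"wz":0},{"grip":40,"tx":0,"ty":15,"tz":0,"wx":0,"wy":0,"wz":0},{"grip":40,"tx":0,"ty":15,"tz":0,"wx":0,"wy":0,"wz":0},{"grip":40,"tx":0,"ty":15,"tz":0,"wx":0,"wy":0,"wz":0},{"grip":40,"tx":0,"ty":10,"tz":0,"wx":0,"wy":0,"wz":0},{"grip":40,"tx":0,"ty":7,"tz":0,"wx":0,"wy":0,"wz":0},{"grip":40,"tx":0,"ty":3,"tz":0,"wx":0,"wy":0,"wz":0},{"grip":40,"tx":0,"ty":0,"tz":0,"wx":0,"wy":0,"wz":0},{"grip":40,"tx":0,"ty":0,"tz":0,"wx":0,"wy":0,"wz":0}]'; python3 st.py 518 -151.6 33.3; python3 gv.py g19 340 280
```

```text
time_s: 19.5
eef_pos: [518.2, -151.5, 47.0]
ee_rot: [0.0, -0.001, -0.707, 0.707]
force: [0.7, -0.7, -1.8]
grip_width: 0.517
t 19.5 p [ 518.2 -151.5   47. ] F [ 0.7 -0.7 -1.8] g 44.1 j [-0.5   0.5   1.63  0.    1.01  1.07]
tx [-1.     0.001 -0.001] ty [ 0.001 -0.    -1.   ] tz [-0.001 -1.     0.   ] 
delta world [ -0.2  -0.1 -13.7]  tool [ 0.2 13.7  0.1]
```

View pics/g19.png

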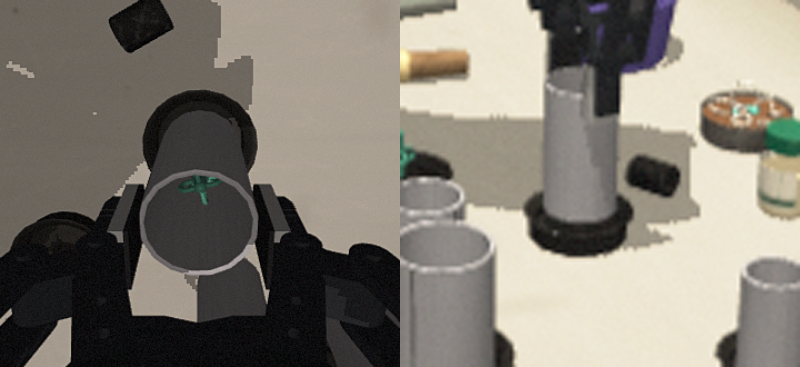

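Flask bottom (544–617) centred in base (525–633). Lower on.

```bash
python3 -m handwheel '[{"grip":40,"tx":0,"ty":3,"tz":0,"wx":0,"wy":0,"wz":0},{"grip":40,"tx":0,"ty":3,"tz":0,"wx":0,"wy":0,"wz":0},{"grip":40,"tx":0,"ty":3,"tz":0,"wx":0,"wy":0,"wz":0},{"grip":40,"tx":0,"ty":2,"tz":0,"wx":0,"wy":0,"wz":0},{"grip":40,"tx":0,"ty":1,"tz":0,"wx":0,"wy":0,"wz":0},{"grip":40,"tx":0,"ty":0.5,"tz":0,"wx":0,"wy":0,"wz":0},{"grip":40,"tx":0,"ty":0,"tz":0,"wx":0,"wy":0,"wz":0},{"grip":40,"tx":0,"ty":0,"tz":0,"wx":0,"wy":0,"wz":0}]'; python3 -m handwheel '[{"grip":40,"tx":0,"ty":0.6,"tz":0,"wx":0,"wy":0,"wz":0},{"grip":40,"tx":0,"ty":0.4,"tz":0,"wx":0,"wy":0,"wz":0},{"grip":40,"tx":0,"ty":0,"tz":0,"wx":0,"wy":0,"wz":0},{"grip":40,"tx":0,"ty":0,"tz":0,"wx":0,"wy":0,"wz":0}]'
```

```text
time_s: 20.27
eef_pos: [518.0, -151.4, 34.1]
ee_rot: [0.0, -0.0, -0.707, 0.707]
force: [0.4, 0.2, -3.1]
grip_width: 0.519
time_s: 20.6
eef_pos: [518.2, -151.4, 33.4]
ee_rot: [0.0, -0.001, -0.707, 0.707]
force: [0.6, -0.0, 1.6]
grip_width: 0.52
```

```bash
python3 -m handwheel '[{"grip":52,"tx":0,"ty":0,"tz":0,"wx":0,"wy":0,"wz":0},{"grip":60,"tx":0,"ty":0,"tz":0,"wx":0,"wy":0,"wz":0},{"grip":62,"tx":0,"ty":0,"tz":0,"wx":0,"wy":0,"wz":0},{"grip":62,"tx":0,"ty":-5,"tz":0,"wx":0,"wy":0,"wz":0},{"grip":62,"tx":0,"ty":-20,"tz":0,"wx":0,"wy":0,"wz":0},{"grip":62,"tx":0,"ty":-30,"tz":0,"wx":0,"wy":0,"wz":0},{"grip":62,"tx":0,"ty":-25,"tz":0,"wx":0,"wy":0,"wz":0},{"grip":62,"tx":0,"ty":-10,"tz":0,"wx":0,"wy":0,"wz":0},{"grip":62,"tx":0,"ty":0,"tz":0,"wx":0,"wy":0,"wz":0}]'; python3 gv.py g20 340 280
python3 -m handwheel '[{"grip":66,"tx":10,"ty":0,"tz":1,"wx":0,"wy":0,"wz":0},{"grip":66,"tx":22,"ty":0,"tz":4,"wx":0,"wy":0,"wz":0},{"grip":66,"tx":28,"ty":0,"tz":5,"wx":0,"wy":0,"wz":0},{"grip":66,"tx":26,"ty":0,"tz":5,"wx":0,"wy":0,"wz":0},{"grip":66,"tx":18,"ty":0,"tz":4,"wx":0,"wy":0,"wz":0},{"grip":66,"tx":7,"ty":0,"tz":1.5,"wx":0,"wy":0,"wz":0},{"grip":66,"tx":0,"ty":0,"tz":0,"wx":0,"wy":0,"wz":0},{"grip":66,"tx":0,"ty":0,"tz":0,"wx":0,"wy":0,"wz":0}]'; python3 st.py 407.2 -172 6
```

```text
time_s: 21.35
eef_pos: [519.0, -151.8, 125.3]
ee_rot: [-0.001, -0.002, -0.706, 0.708]
force: [0.3, 0.9, -0.7]
grip_width: 0.728
time_s: 22.12
eef_pos: [407.2, -171.7, 122.5]
ee_rot: [-0.001, 0.0, 0.707, -0.707]
force: [-0.6, -0.1, -0.3]
grip_width: 0.772
t 22.12 p [ 407.2 -171.7  122.5] F [-0.6 -0.1 -0.3] g 65.9 j [-0.67  0.21  1.83  0.    1.1   0.91]
tx [-1.     0.002  0.   ] ty [-0.     0.001 -1.   ] tz [-0.002 -1.    -0.001] 
delta world [  -0.    -0.3 -116.5]  tool [ -0.  116.5   0.4]
```

View pics/g20.png

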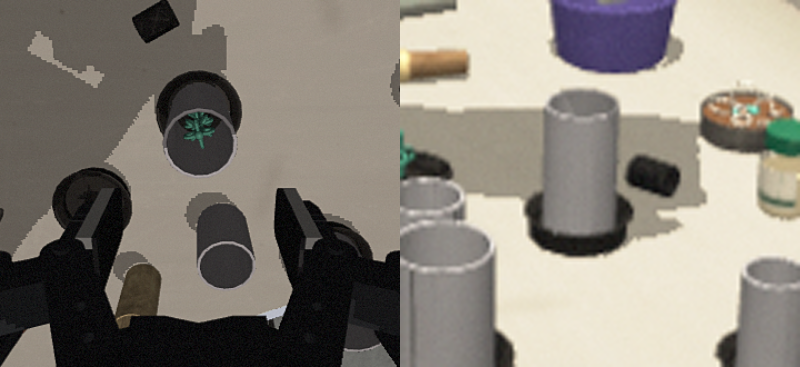

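```bash
python3 -m handwheel '[{"grip":60,"tx":0,"ty":20,"tz":0.3,"wx":0,"wy":0,"wz":0},{"grip":60,"tx":0,"ty":30,"tz":0,"wx":0,"wy":0,"wz":0},{"grip":60,"tx":0,"ty":30,"tz":0,"wx":0,"wy":0,"wz":0},{"grip":60,"tx":0,"ty":20,"tz":0,"wx":0,"wy":0,"wz":0},{"grip":60,"tx":0,"ty":12,"tz":0,"wx":0,"wy":0,"wz":0},{"grip":60,"tx":0,"ty":4,"tz":0,"wx":0,"wy":0,"wz":0},{"grip":60,"tx":0,"ty":0,"tz":0,"wx":0,"wy":0,"wz":0},{"grip":60,"tx":0,"ty":0,"tz":0,"wx":0,"wy":0,"wz":0}]'; python3 st.py 407.2 -172 6; python3 gv.py g21 285 290
```

```text
time_s: 22.78
eef_pos: [407.6, -172.1, 7.3]
ee_rot: [0.0, -0.0, -0.707, 0.707]
force: [-0.6, -0.1, -0.1]
grip_width: 0.703
t 22.78 p [ 407.6 -172.1    7.3] F [-0.6 -0.1 -0.1] g 60.1 j [-0.67  0.39  1.95  0.    0.8   0.91]
tx [-1.     0.001 -0.   ] ty [ 0. -0. -1.] tz [-0.001 -1.     0.   ] 
delta world [-0.4  0.1 -1.3]  tool [ 0.4  1.3 -0.1]
```

View pics/g21.png

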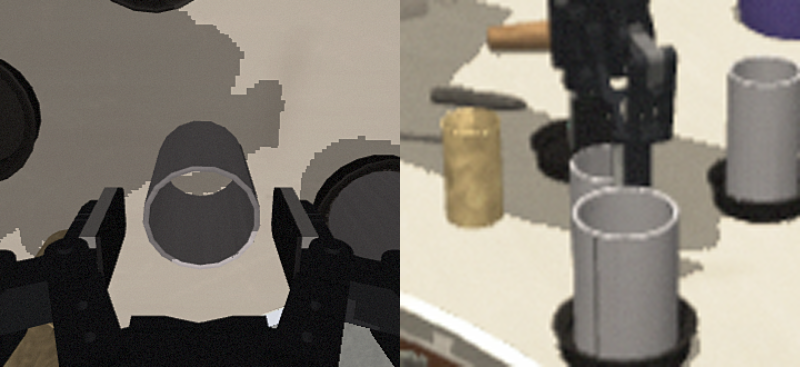

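```bash
python3 -m handwheel '[{"grip":60,"tx":0.3,"ty":2,"tz":0,"wx":0,"wy":0,"wz":0},{"grip":50,"tx":0,"ty":0,"tz":0,"wx":0,"wy":0,"wz":0},{"grip":40,"tx":0,"ty":0,"tz":0,"wx":0,"wy":0,"wz":0},{"grip":40,"tx":0,"ty":0,"tz":0,"wx":0,"wy":0,"wz":0},{"grip":40,"tx":0,"ty":0,"tz":0,"wx":0,"wy":0,"wz":0},{"grip":40,"tx":0,"ty":0,"tz":0,"wx":0,"wy":0,"wz":0},{"grip":40,"tx":0,"ty":0,"tz":0,"wx":0,"wy":0,"wz":0}]' 50; python3 st.py 407.2 -172 6
python3 -m handwheel '[{"grip":40,"tx":0,"ty":-5,"tz":0,"wx":0,"wy":0,"wz":0},{"grip":40,"tx":0,"ty":-15,"tz":0,"wx":0,"wy":0,"wz":0},{"grip":40,"tx":0,"ty":-25,"tz":0,"wx":0,"wy":0,"wz":0},{"grip":40,"tx":0,"ty":-20,"tz":0,"wx":0,"wy":0,"wz":0},{"grip":40,"tx":0,"ty":-10,"tz":0,"wx":0,"wy":0,"wz":0},{"grip":40,"tx":0,"ty":0,"tz":0,"wx":0,"wy":0,"wz":0},{"grip":40,"tx":0,"ty":0,"tz":0,"wx":0,"wy":0,"wz":0}]'; python3 st.py 435.3 -60.4 12; python3 gv.py g22 280 260
python3 - <<'E'
from h import *
from rig import eyes
c=eyes.capture("wrist"); print(edgefit(c,435.3,-60.4,17,35,1,5),edgefit(c,517.8,-151.6,17,35,1,5))
E
```

```text
time_s: 23.47
eef_pos: [406.9, -172.3, 5.7]
ee_rot: [0.0, -0.001, -0.707, 0.707]
force: [-1.1, 0.5, 5.9]
grip_width: 0.52
t 23.47 p [ 406.9 -172.3    5.7] F [-1.1  0.5  5.9] g 44.4 j [-0.67  0.4   1.95  0.    0.79  0.91]
tx [-1.     0.001 -0.001] ty [ 0.001 -0.001 -1.   ] tz [-0.001 -1.     0.001] 
delta world [0.3 0.3 0.3]  tool [-0.3 -0.3 -0.3]
time_s: 24.05
eef_pos: [406.5, -171.9, 80.0]
ee_rot: [0.0, -0.001, -0.707, 0.707]
force: [0.4, 1.4, -1.8]
grip_width: 0.514
t 24.05 p [ 406.5 -171.9   80. ] F [ 0.4  1.4 -1.8] g 43.9 j [-0.67  0.26  1.89  0.    0.99  0.91]
tx [-1.     0.001 -0.   ] ty [ 0. -0. -1.] tz [-0.001 -1.     0.   ] 
delta world [ 28.8 111.5 -68. ]  tool [ -28.7   68.  -111.6]
(array([435.1760376 , -59.46759644]), np.float64(60.0)) (array([ 518.53928433, -150.75014488]), np.float64(40.155893466845654))
```

View pics/g22.png

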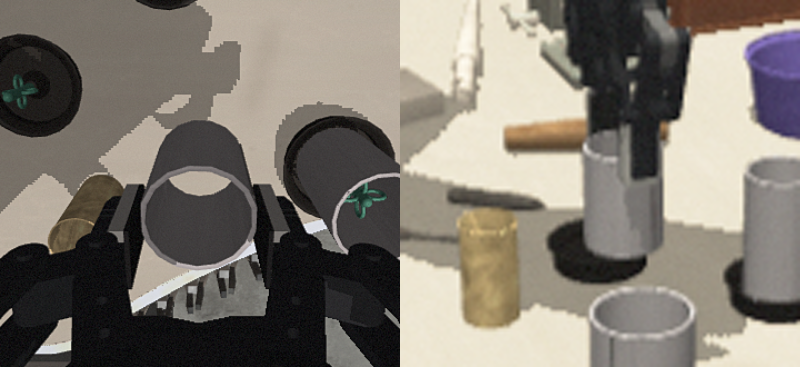

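```bash
python3 -m handwheel '[{"grip":40,"tx":-3,"ty":0,"tz":-10,"wx":0,"wy":0,"wz":0},{"grip":40,"tx":-6,"ty":0,"tz":-24,"wx":0,"wy":0,"wz":0},{"grip":40,"tx":-7,"ty":0,"tz":-30,"wx":0,"wy":0,"wz":0},{"grip":40,"tx":-7,"ty":0,"tz":-27,"wx":0,"wy":0,"wz":0},{"grip":40,"tx":-4,"ty":0,"tz":-16,"wx":0,"wy":0,"wz":0},{"grip":40,"tx":-1.5,"ty":0,"tz":-5,"wx":0,"wy":0,"wz":0},{"grip":40,"tx":0,"ty":0,"tz":0,"wx":0,"wy":0,"wz":0},{"grip":40,"tx":0,"ty":0,"tz":0,"wx":0,"wy":0,"wz":0},{"grip":40,"tx":0,"ty":0,"tz":0,"wx":0,"wy":0,"wz":0}]'; python3 st.py 435.2 -60.1 12; python3 gv.py g23 280 260;python3 rim.py 23 60 5.7
```

```text
time_s: 24.95
eef_pos: [435.1, -60.7, 79.8]
ee_rot: [0.001, -0.001, -0.707, 0.707]
force: [-0.1, 0.4, -3.2]
grip_width: 0.515
t 24.95 p [435.1 -60.7  79.8] F [-0.1  0.4 -3.2] g 44.0 j [-0.41  0.26  1.89 -0.    0.99  1.17]
tx [-1.     0.002  0.   ] ty [-0. -0. -1.] tz [-0.002 -1.     0.   ] 
delta world [  0.1   0.6 -67.8]  tool [-0.2 67.8 -0.6]
wrist rim z 134.2 [436.1 -59.1] 41.1 rel tcp [1.  1.7]
top rim z 134.2 [439.1 -53.8] 2.3 rel tcp [4.1 6.9]
```

View pics/g23.png

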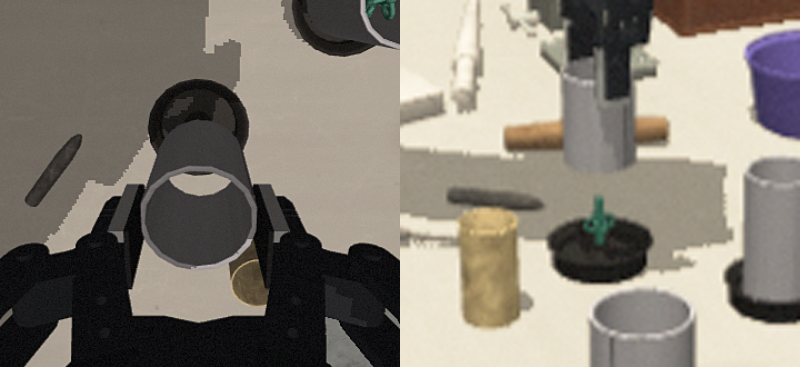

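```bash
python3 -m handwheel '[{"grip":40,"tx":0,"ty":8,"tz":-0.2,"wx":0,"wy":0,"wz":0},{"grip":40,"tx":0,"ty":12,"tz":0,"wx":0,"wy":0,"wz":0},{"grip":40,"tx":0,"ty":14,"tz":0,"wx":0,"wy":0,"wz":0},{"grip":40,"tx":0,"ty":12,"tz":0,"wx":0,"wy":0,"wz":0},{"grip":40,"tx":0,"ty":6,"tz":0,"wx":0,"wy":0,"wz":0},{"grip":40,"tx":0,"ty":3,"tz":0,"wx":0,"wy":0,"wz":0},{"grip":40,"tx":0,"ty":0,"tz":0,"wx":0,"wy":0,"wz":0},{"grip":40,"tx":0,"ty":0,"tz":0,"wx":0,"wy":0,"wz":0}]'; python3 st.py 435.2 -60.1 11.7; python3 gv.py g24 280 280
```

```text
time_s: 25.82
eef_pos: [435.5, -60.0, 25.3]
ee_rot: [0.0, -0.001, -0.707, 0.707]
force: [0.8, 0.6, -2.3]
grip_width: 0.513
t 25.82 p [435.5 -60.   25.3] F [ 0.8  0.6 -2.3] g 43.8 j [-0.4   0.35  1.94  0.    0.84  1.17]
tx [-1.     0.001 -0.001] ty [ 0.001 -0.    -1.   ] tz [-0.001 -1.     0.   ] 
delta world [ -0.3  -0.1 -13.6]  tool [ 0.3 13.6  0.1]
```

View pics/g24.png

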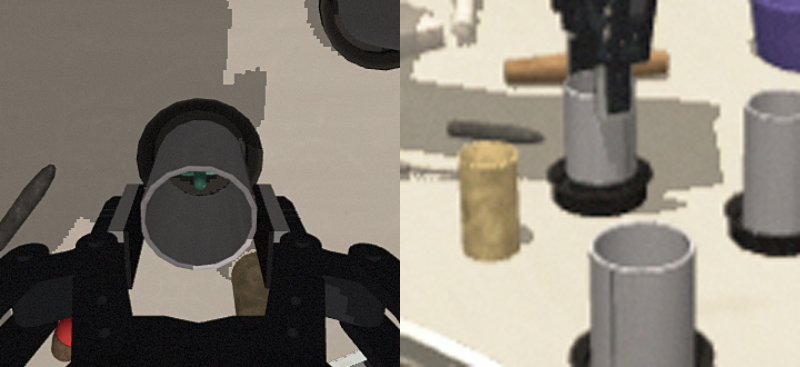

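Flask 564–636 centred in base 547–653. Finish the descent.

```bash
python3 -m handwheel '[{"grip":40,"tx":0,"ty":3,"tz":0,"wx":0,"wy":0,"wz":0},{"grip":40,"tx":0,"ty":3,"tz":0,"wx":0,"wy":0,"wz":0},{"grip":40,"tx":0,"ty":3,"tz":0,"wx":0,"wy":0,"wz":0},{"grip":40,"tx":0,"ty":2,"tz":0,"wx":0,"wy":0,"wz":0},{"grip":40,"tx":0,"ty":1,"tz":0,"wx":0,"wy":0,"wz":0},{"grip":40,"tx":0,"ty":0.5,"tz":0,"wx":0,"wy":0,"wz":0},{"grip":40,"tx":0,"ty":0,"tz":0,"wx":0,"wy":0,"wz":0},{"grip":40,"tx":0,"ty":0,"tz":0,"wx":0,"wy":0,"wz":0}]'; python3 -m handwheel '[{"grip":40,"tx":0,"ty":0.6,"tz":0,"wx":0,"wy":0,"wz":0},{"grip":40,"tx":0,"ty":0.5,"tz":0,"wx":0,"wy":0,"wz":0},{"grip":40,"tx":0,"ty":0,"tz":0,"wx":0,"wy":0,"wz":0},{"grip":40,"tx":0,"ty":0,"tz":0,"wx":0,"wy":0,"wz":0}]'
```

```text
time_s: 26.58
eef_pos: [435.3, -59.9, 12.5]
ee_rot: [0.0, -0.0, -0.707, 0.707]
force: [0.1, 0.1, -2.5]
grip_width: 0.514
time_s: 26.92
eef_pos: [435.5, -60.0, 11.8]
ee_rot: [0.0, -0.001, -0.707, 0.707]
force: [-0.5, 0.3, 3.6]
grip_width: 0.517
```

```bash
python3 -m handwheel '[{"grip":52,"tx":0,"ty":0,"tz":0,"wx":0,"wy":0,"wz":0},{"grip":60,"tx":0,"ty":0,"tz":0,"wx":0,"wy":0,"wz":0},{"grip":62,"tx":0,"ty":0,"tz":0,"wx":0,"wy":0,"wz":0},{"grip":62,"tx":0,"ty":-5,"tz":0,"wx":0,"wy":0,"wz":0},{"grip":62,"tx":0,"ty":-20,"tz":0,"wx":0,"wy":0,"wz":0},{"grip":62,"tx":0,"ty":-30,"tz":0,"wx":0,"wy":0,"wz":0},{"grip":62,"tx":0,"ty":-35,"tz":0,"wx":0,"wy":0,"wz":0},{"grip":62,"tx":0,"ty":-35,"tz":0,"wx":0,"wy":0,"wz":0},{"grip":62,"tx":0,"ty":-25,"tz":0,"wx":0,"wy":0,"wz":0},{"grip":62,"tx":0,"ty":0,"tz":0,"wx":0,"wy":0,"wz":0}]'; 
python3 -m handwheel '[{"grip":62,"tx":5,"ty":0,"tz":10,"wx":0,"wy":0,"wz":0},{"grip":62,"tx":10,"ty":0,"tz":25,"wx":0,"wy":0,"wz":0},{"grip":62,"tx":10,"ty":0,"tz":35,"wx":0,"wy":0,"wz":0},{"grip":62,"tx":10,"ty":0,"tz":38,"wx":0,"wy":0,"wz":0},{"grip":62,"tx":10,"ty":0,"tz":38,"wx":0,"wy":0,"wz":0},{"grip":62,"tx":10,"ty":0,"tz":38,"wx":0,"wy":0,"wz":0},{"grip":62,"tx":10,"ty":0,"tz":38,"wx":0,"wy":0,"wz":0},{"grip":62,"tx":10,"ty":0,"tz":38,"wx":0,"wy":0,"wz":0},{"grip":62,"tx":10,"ty":0,"tz":30,"wx":0,"wy":0,"wz":0},{"grip":62,"tx":5,"ty":0,"tz":20,"wx":0,"wy":0,"wz":0}]'
python3 -m handwheel '[{"grip":62,"tx":20,"ty":0,"tz":30,"wx":0,"wy":0,"wz":0},{"grip":62,"tx":30,"ty":0,"tz":30,"wx":0,"wy":0,"wz":0},{"grip":62,"tx":30,"ty":0,"tz":30,"wx":0,"wy":0,"wz":0},{"grip":62,"tx":25,"ty":0,"tz":15,"wx":0,"wy":0,"wz":0},{"grip":62,"tx":0,"ty":0,"tz":0,"wx":0,"wy":0,"wz":0},{"grip":62,"tx":0,"ty":0,"tz":0,"wx":0,"wy":0,"wz":0}]'
python3 - <<'E'
from h import *
from rig import eyes
cs=eyes.capture("side"); c=eyes.capture("top")
B={"large":(376.2,-269.2,40,28,78),"tall":(517.8,-151.6,35,23,84),"short":(435.2,-60.1,35,23,60),"small":(537.4,-341.2,30,18,62)}
im=cv2.resize(c["pixels"][:,:,::-1],None,fx=4,fy=4,interpolation=cv2.INTER_CUBIC)
for k,(x,y,rb,rf,h) in B.items():
    b,fb=edgefit(c,x,y,17,rb,1,4); f,ff=edgefit(c,x,y,6+h,rf,-1,5)
    print(k,"base",b.round(1),round(fb,1),"flask rim",f.round(1),round(ff,1),"diff",(f-b).round(1))
    for q,z,r in((b,17,rb),(f,6+h,rf)): cv2.polylines(im,[((proj(c,circ(*q,z,r))+.5)*4-.5).round().astype(int)],True,(0,0,255),1)
cv2.imwrite("pics/endtop.png",im[620:1220,900:1700]); cv2.imwrite("pics/endside.png",cv2.resize(cs["pixels"][210:390,210:430][:,:,::-1],(733,600),interpolation=cv2.INTER_CUBIC))
E
```

```text
time_s: 27.75
eef_pos: [437.3, -60.6, 166.4]
ee_rot: [-0.003, -0.003, -0.706, 0.708]
force: [0.3, -0.3, 0.8]
grip_width: 0.726
time_s: 28.58
eef_pos: [343.3, -372.2, 160.8]
ee_rot: [-0.001, 0.001, 0.707, -0.707]
force: [0.5, 0.6, -0.3]
grip_width: 0.728
time_s: 29.08
eef_pos: [239.7, -473.8, 160.8]
ee_rot: [-0.001, 0.001, 0.708, -0.707]
force: [0.6, 0.5, 0.6]
grip_width: 0.728
large base [ 376.  -269.4] 36.6 flask rim [ 376.1 -269.4] 27.2 diff [0.1 0. ]
tall base [ 517.7 -151.5] 48.1 flask rim [ 516.6 -152.1] 25.6 diff [-1.1 -0.6]
short base [435.1 -59.9] 52.3 flask rim [435.4 -60.7] 42.7 diff [ 0.3 -0.8]
small base [ 537.7 -341.5] 48.9 flask rim [ 536.3 -340.8] 20.2 diff [-1.3  0.7]
```

View pics/endtop.png

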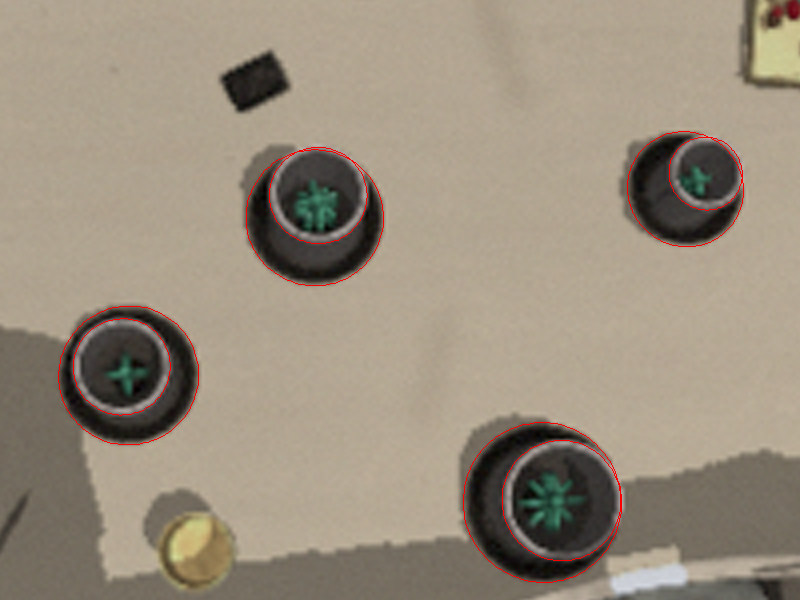

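View pics/endside.png

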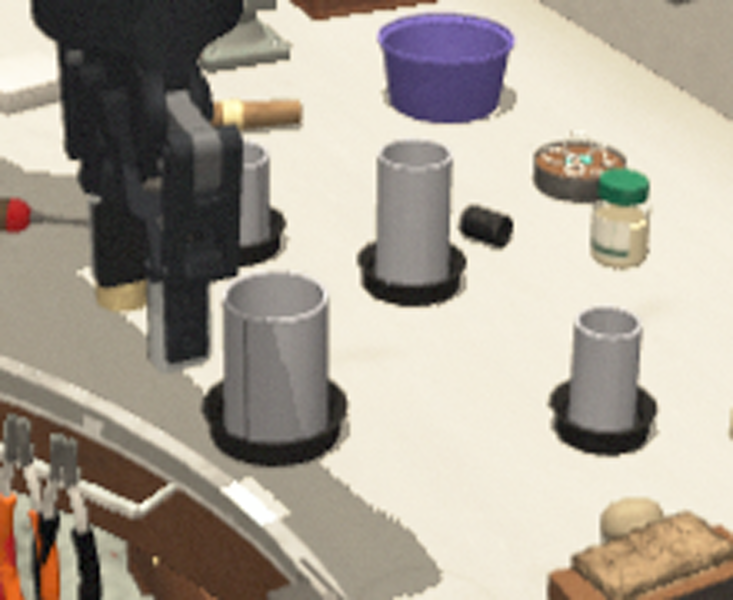

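The pictures show all four flasks upright inside their lips and the brass can standing at its original spot. The rims fit circles at floor-plus-height to within 1.5 mm of the base centres. Handing in.

```bash
python3 -c "
from rig import ctrl; print(ctrl.finish_job())"
```

```text
the job is handed in; nothing more can be done
None
```

All four flasks are standing on their own bases over the wax trees. I handed the job in at about 29 s of the 102 s allowed; the hand-in gives no verdict.

**How each flask was set down:** I gripped each flask near its top, lifted it over its base and lowered it. The last millimetres went in steps of about 0.5 mm until the floor pushed back. The wrist force read about 2–5 N at contact, with the tool about 6 mm above its height at the grasp, which matches the floor height. Then I opened the fingers and lifted away.

**Last checks:**
- **Centring:** in the top picture, rim centre minus base centre is 0.1 mm for large, 1.3 mm for tall, 0.9 mm for short and 1.5 mm for small. The limit is 7 mm.
- **Height and tilt:** the rims fit circles drawn at floor-plus-height, and the flasks look upright in the side view. The short flask is partly hidden behind the gripper there, so for it I rely on the top view.
- **Brass can:** it stands at its original spot in the top picture. I judged this by eye and did not re-measure it.
- **Robot:** the gripper is open and the arm has moved off to the right, clear of everything.

**What disagreed:**
- **Finger length:** the fingertips sit about 36 mm higher than the reported tool end point. The first closing on the small flask was therefore too high and caught nothing. I went about 20 mm lower and used that offset for every grasp after it.
- **Top-view rim fits:** while a flask was held, fits of its rim in the top view were unreliable because the arm hid it, so I ignored them.
- **Side view:** held flasks appeared shifted or leaning by about 2 mm in the side view, which is close to the calibration error.

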